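# Turn the reference block to its next side at the contact reader

### The job

The reader has just read the round-disc side of the grey reference block. Draw the block out clear of the hood, turn it a quarter so that its square-tile side (below the rib on its top) faces the reading bar, and slide it back in, standing upright, until that side is flush against the bar and centred on it. Let go of it there, never tip the block over, and leave the jars, bottle, beaker, weight and cap where they are.

Things in the scene. Friction and masses are not known exactly. Their poses are not given: they have to be found in the camera images.
- reader: Contact reader fixed to the bench: dark steel reading bar (80 mm wide, 60 tall) on the front of a white housing (240 wide, 75 tall, 140 deep behind the bar's face), under a clear hood. Origin: on the bench below the middle of the bar's flat upright contact face, the plane x = 0. +x points into the reader, +y to its left, z up. Blocks are slid in along +x from the open -x side.
- bar (a point): Middle of the reading bar's contact face (small round glass window), 35 mm above the bench, mid-width. Axes as the reader's.
- hood_edge (a point): Middle of the clear solid hood's front lower aluminium edge: 45 mm in front of the bar's face, 103 mm above the bench. The hood is 220 mm wide, reaches back over the bar and up to 235 mm; below it the front and both sides are open. A block on the bar sticks out only 15 mm in front of it, so a gripper must come in leaning about 40 degrees, its body outside the hood. Axes as the reader's.
- block_center (a point): Centre of the loose grey plastic block, 60 x 60 mm, 70 tall, 0.2 to 0.4 kg; point 35 mm above its underside, z up. Its +x side (round steel disc) faces the bar at first, roughly square, up to 25 mm off it; the +y side has a white square tile, the others are bare. A steel rib (50 x 8 mm, 6 high) lies on top beside the tile side, 22 mm from the middle. Any side may be gripped.
- tile_face (a point): Middle of the block's tile side, on its surface: 30 mm from the block's centre along the block's +y, 35 mm above its underside. Axes as the block's.
- block: The same reference block; origin at the centre of its underside, axes as block_center.
- amber_jar: Bystander: brown glass jar with black cap, 44 mm across, 70 mm tall, standing loose; origin at the centre of its underside.
- white_jar: Bystander: white jar, 44 mm across, 75 mm tall, standing loose; origin at the centre of its underside.
- beaker: Bystander: empty glass beaker, 64 mm across, 85 mm tall, standing loose; origin at the centre of its underside.
- weight: Bystander: steel calibration weight with a knob, 32 mm across, 52 mm tall, standing loose; origin at the centre of its underside.
- sample_bottle: Bystander: white sample bottle, 52 mm across, 110 mm tall, standing loose; origin at the centre of its underside.
- screw_cap: Bystander: white screw cap lying flat, 38 mm across, 14 mm tall, standing loose; origin at the centre of its underside.

How it is judged:
By the outcome, as a careful person would: the job done as asked, in the order asked, and still so for the second after the job is handed in, with the robot touching nothing.
It also fails if it takes over 58 s, if anything falls off the work surface, if the arm or the gripper's body presses on something with over 40 N, if the wrist force passes 120 N, or if a joint passes its speed limit or range.

### The arm

A 7-joint arm with a two-finger parallel gripper is mounted at the origin on the work surface. World frame = base frame: x ahead of the robot, y to its left, z up, the work surface at z = 0. Lengths are in m, angles in rad, forces in N, time in s.
With the tool pointing down it reaches from about 0.425 to 0.875 m from the base axis. Payload 4.7 kg.
Tool frame: the origin (TCP) lies at the very end of the fingers, on their centre line; the grasp point (between the pads) lies 19 mm behind it; z points along the fingers, y is the line along which they close (so a half turn about z gives the same grasp; the last joint's range is limited). The gripper opens to 87 mm and grips with 3 to 60 N. Pads are 19 mm wide; open, the fingers measure 117 mm over their backs; the gripper's body (75 mm by 190 mm) begins 51 mm behind the grasp point.
Start: joints at [1.272, 0.321, -0.07, 1.45, 0.023, 1.371, -0.057], TCP at [0.2, -0.618, 0.223] pointing down, gripper open.
Joint ranges: [-2.86, 2.86], [-0.3, 2.09], [-1.38, 1.24], [0.06, 2.45], [-1.56, 4.7], [0.09, 2.05], [-2.69, 2.69]. Speed limits (rad/s): [2.57, 2.57, 3.14, 3.14, 3.14, 3.14, 3.14].

### API

Orientations are given as a rotation vector (axis times angle).
In Python, from bench import ctrl, imaging, ticket gives the robot as it stands.
- The arm moves only by the tool jog_arm, never from a script. Its argument "rows" is text: rows parted by semicolons, each of 7 numbers parted by spaces: the shift along the tool's x, y, z in cm, then the turn, a rotation vector about the tool's x, y, z in rad, then the closure, from -1 (fully open) to 1 (shut), so that 0 is half open. A call has 1 to 5 rows; each row shifts and turns the commanded pose from where the row before left it, along the tool's axes as they then stand; what a row does not reach is not made up. A row lasts 1/8 s, in which the tool goes at most 62.5 mm and 10.7 degrees, less where a joint would pass 70% of its speed; a pose out of reach is approached as far as the arm can. A call with a gripper value outside its range is refused whole. The fingers move at their own pace and stop on an object; "force" is the grip in N (left out, the last holds). Time passes only in rows, so rows that do not move let the fingers close. It gives the time, the measured TCP pose, the force, the opening and the grip force at its end, in the units of the state.
- ctrl.get_state(): the state, without advancing time (a new reading comes with each control period).
- imaging.get_image(name): name is "scene" or "top" or "wrist"; returns a dict with "img" (480x640x3 uint8, blue, green, red), "vertical_fov" (degrees; the focal length in pixels is half the picture's height over the tangent of half this angle, whatever the lens; pixels are square), "cx", "cy" (the principal point, pixels), "k1" (the pictures are not rectified: a ray, as slopes to the right and down, at radius r is drawn at 1 + k1 r^2 times it, then the intrinsics apply), "origin" and "orientation" of the camera in the world. Camera axes: x right, y down, z forward; pixel columns grow to the right and rows downward; lengths in m; the calibration is good to about 2 mm. A picture is of the moment at which its call begins. There is no depth.
- ticket.close_job(): hands the job in; it is judged then, once.
The state is a dict: "time": time; "joint_positions": joint angles; "qd": joint speeds; "joint_torque": joint torques, N m; "position": TCP position; "tool_rot": TCP orientation; "ft_force": force on the tool from outside, world axes, zero at the start; "torque": the same for the moment, N m; "grip_width": opening from 0.0 (shut) to 1.0 (fully open); "grip_force": force on a finger pad.
Only numpy, scipy, OpenCV 4.12 (cv2) and the standard library are available. Lean on these libraries where they do the work, as an engineer would, in place of code of your own. Each camera call takes 0.05 s, during which the arm holds its last target. There are 200 camera calls.

## Working session

There is one attempt and no reset: what is moved stays moved. The work goes in short steps, Python scripts to look and compute and a tool call to move; the robot and the scene stay as the last step left them, time stands still between calls to the robot, and variables do not carry over. Pictures are saved under pics/ and viewed, at most 10 in all, crops included, and the job is handed in when it is done.

Besides the shell and the picture viewer there is one more tool, called after "Emit:" in YAML: its name, and indented under it one key for each argument. jog_arm: Moves the arm, as the interface text tells. Its arguments: {"type":"object","properties":{"rows":{"type":"string"},"force":{"type":"number"}},"required":["rows"]}

```bash
mkdir -p pics; cat > h.py <<'E'
import numpy as np, cv2
from scipy.spatial.transform import Rotation as R
from bench import ctrl, imaging, ticket
def rot(o):
    o=np.array(o,float)
    return o if o.shape==(3,3) else (R.from_rotvec(o).as_matrix() if o.size==3 else R.from_quat(o).as_matrix())
def snap(n,f):
    d=imaging.get_image(n); cv2.imwrite(f'pics/{f}.png',d['img'])
    import pickle; pickle.dump(d,open(f'pics/{f}.pkl','wb')); return d
def load(f):
    import pickle; return pickle.load(open(f'pics/{f}.pkl','rb'))
def K(d):
    f=240/np.tan(np.radians(d['vertical_fov'])/2); return np.array([[f,0,d['cx']],[0,f,d['cy']],[0,0,1.]])
def pix2z(d,uv,z):
    p=cv2.undistortPoints(np.array(uv,float).reshape(-1,1,2),K(d),np.array([d['k1'],0,0,0.])).reshape(-1,2)
    r=np.c_[p,np.ones(len(p))]@rot(d['orientation']).T; o=np.array(d['origin'])
    return o+r*((np.asarray(z)-o[2])/r[:,2])[:,None]
def proj(d,P):
    M=rot(d['orientation']).T
    q,_=cv2.projectPoints(np.array(P,float).reshape(-1,3),cv2.Rodrigues(M)[0],-M@np.array(d['origin']),K(d),np.array([d['k1'],0,0,0.])); return q.reshape(-1,2)
E
python3 - <<'E'
from h import *
for n in('scene','top','wrist'):
    d=snap(n,n+'0'); print({k:v for k,v in d.items() if k!='img'})
print(ctrl.get_state())
E
```

```text
{'vertical_fov': 57.502182622537525, 'cx': 313.5320717075352, 'cy': 236.507329614004, 'k1': 0.0019017191146327576, 'origin': array([ 0.94153443, -0.0537925 ,  0.68041863]), 'orientation': array([-2.20380568, -1.4045118 ,  0.42070252])}
{'vertical_fov': 49.706782152731016, 'cx': 319.4339683106926, 'cy': 244.24292590987253, 'k1': 0.04713513041722425, 'origin': array([0.3980567 , 0.09140379, 1.06562214]), 'orientation': array([-2.14963287,  2.09850056, -0.18297361])}
{'vertical_fov': 70.34615879558339, 'cx': 316.5662294914065, 'cy': 239.3399040436332, 'k1': -0.02207576847206341, 'origin': array([ 0.27379666, -0.59335351,  0.38386651]), 'orientation': array([ 2.3473423 , -1.7075811 , -0.24698885])}
{'time': 0.15, 'joint_positions': array([ 1.27209053,  0.32164725, -0.07004482,  1.45139713,  0.02259605,
        1.37080004, -0.05690407]), 'qd': array([ 0.00055125, -0.00252489, -0.00150598, -0.0030813 ,  0.00115806,
       -0.00121927, -0.00132194]), 'joint_torque': array([ 1.46987695e-04, -4.91796291e+01, -4.03716154e-01, -3.12872779e+01,
       -6.37113070e-02,  4.06356272e-02,  1.00069672e-04]), 'position': array([ 0.1998284 , -0.61808033,  0.22171482]), 'tool_rot': array([-3.10183784e+00, -4.89102180e-01,  5.05724151e-04]), 'ft_force': array([0.62336528, 0.41566718, 0.2470498 ]), 'torque': array([-0.05052722, -0.04730066, -0.0040417 ]), 'grip_force': 0.0, 'grip_width': 0.9984967833946007}
```

View pics/scene0.png

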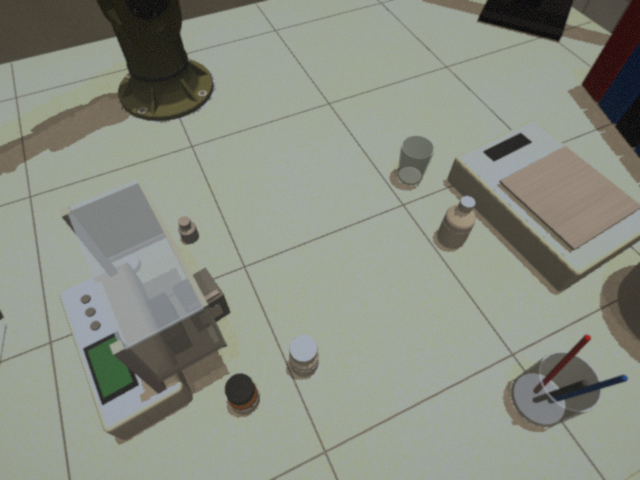

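View pics/top0.png

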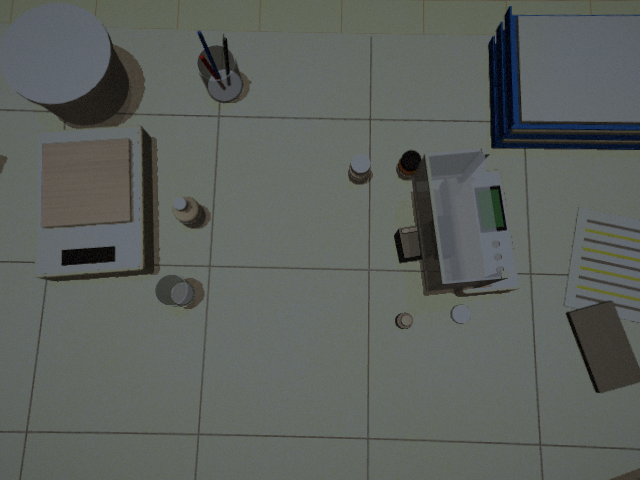

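The scene view shows the reader at lower left, with the block poking out at about (210,290). In the top view the reader is at about (470,220), opening to the left (world +y), and the block is at about (408,243). The jars are at (360,165) and (410,160), the weight at (404,320) and the cap at (460,314).

```bash
python3 - <<'E'
from h import *
d=load('top0'); im=d['img'][140:330,340:530]; im=cv2.resize(im,None,fx=3.1,fy=3.1,interpolation=cv2.INTER_CUBIC)
cv2.imwrite('pics/topc.png',cv2.convertScaleAbs(im,alpha=1.7,beta=20))
s=load('scene0'); im=s['img'][170:440,50:330]; im=cv2.resize(im,None,fx=2.2,fy=2.2,interpolation=cv2.INTER_CUBIC)
cv2.imwrite('pics/scenec.png',cv2.convertScaleAbs(im,alpha=1.3,beta=10))
print(pix2z(d,[[408,243],[360,163],[410,158],[404,320],[460,314],[427,155],[440,284]],[.07,.075,.07,.052,.014,.235,.235]).round(3))
E
```

```text
[[ 0.585 -0.071  0.07 ]
 [ 0.744  0.024  0.075]
 [ 0.758 -0.076  0.07 ]
 [ 0.437 -0.066  0.052]
 [ 0.453 -0.183  0.014]
 [ 0.704 -0.077  0.235]
 [ 0.488 -0.095  0.235]]
```

View pics/topc.png

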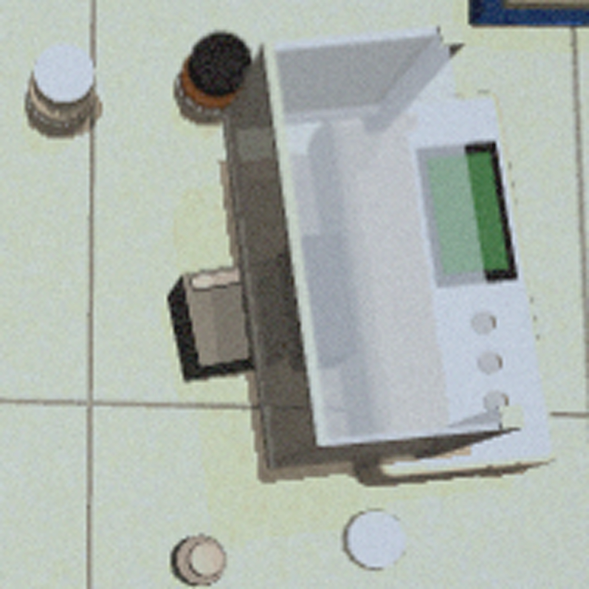

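View pics/scenec.png

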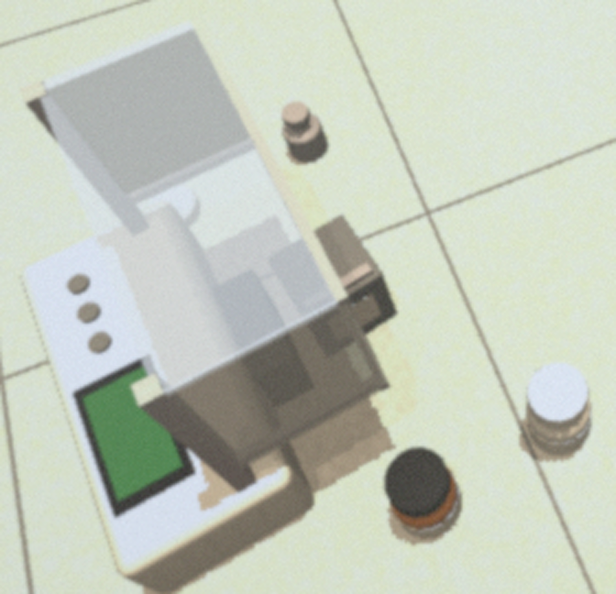

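The crops show these features, in crop pixels:
- Hood top rim, front: (265,45) to (318,445) in the top view.
- Hood lower edge end: (262,468).
- Housing back corners: (495,92) and (551,460).
- Block top, left edge: (188,275) to (196,368), with the rib on the far side, facing world +x.

Next I'll fit the poses.

```bash
cat > fit.py <<'E'
from h import *
from scipy.optimize import least_squares
t=load('top0'); s=load('scene0')
T=lambda u,v:(340+u/3.1,140+v/3.1); S=lambda u,v:(50+u/2.2,170+v/2.2)
def fit(obs,g):
    def W(p,P): 
        c,q=np.cos(p[2]),np.sin(p[2]); return np.array([p[0]+c*P[0]-q*P[1],p[1]+q*P[0]+c*P[1],P[2]])
    def f(p): return np.concatenate([proj(d,W(p,P))[0]-uv for d,uv,P in obs])
    r=least_squares(f,g,loss='soft_l1'); print(r.x.round(4),np.degrees(r.x[2]).round(2)); print(f(r.x).reshape(-1,2).round(1).tolist()); return r.x
if __name__=='__main__':
    fit([(t,T(265,45),(-.045,.11,.235)),(t,T(318,445),(-.045,-.11,.235)),(t,T(262,468),(-.045,-.11,.103)),
     (t,T(495,92),(.14,.12,.075)),(t,T(551,460),(.14,-.12,.075)),
     (s,S(195,30),(-.045,-.11,.235)),(s,S(335,303),(-.045,.11,.235)),(s,S(387,385),(-.045,.11,.103)),
     (s,S(22,268),(.14,-.12,.075)),(s,S(125,573),(.14,.12,.075))],[.6,-.14,-1.57])
    fit([(t,T(186,275),(-.03,.03,.07)),(t,T(196,368),(-.03,-.03,.07)),(t,T(168,298),(-.03,.03,0)),(t,T(187,381),(-.03,-.03,0)),
     (s,S(395,312),(-.03,.03,0)),(s,S(384,275),(-.03,.03,.07)),(s,S(344,214),(-.03,-.03,.07))],[.58,-.09,-1.57])
    print(pix2z(t,[T(63,70),T(220,62),T(207,555),T(376,539)],[.075,.07,.052,.014]).round(3))
E
python3 fit.py
```

```text
[ 0.603  -0.1299 -1.4525] -83.22
[[-1.3, -0.9], [-0.6, 0.5], [1.2, 0.4], [1.5, -1.4], [3.3, 0.6], [1.0, -6.7], [5.2, -2.5], [0.9, 1.3], [-5.1, -1.4], [-4.9, 4.2]]
[ 0.5886 -0.0873 -1.4071] -80.62
[[-1.7, -0.2], [0.2, -0.2], [-0.7, -0.6], [-2.1, 0.7], [0.2, 1.6], [-2.0, -0.1], [-1.4, -0.5]]
[[ 0.745  0.023  0.075]
 [ 0.754 -0.078  0.07 ]
 [ 0.439 -0.071  0.052]
 [ 0.454 -0.186  0.014]]
```

```bash
cat > plan.py <<'E'
from h import *
import sys,math
def Rt(head,lean):
    """tool rotation: fingers heading `head` deg in plan, leaning `lean` deg off vertical, tool y = heading+90"""
    a,l=np.radians(head),np.radians(lean)
    z=np.array([np.cos(a)*np.sin(l),np.sin(a)*np.sin(l),-np.cos(l)]); y=np.array([-np.sin(a),np.cos(a),0])
    return np.c_[np.cross(y,z),y,z]
def tcp(g,head,lean,back=.019): return np.array(g)+back*Rt(head,lean)[:,2]
def show(st=None):
    st=st or ctrl.get_state(); print('t %.2f'%st['time'],'p',np.round(st['position'],4),'q',np.round(st['joint_positions'],2),'F',np.round(st['ft_force'],1),'w %.3f gf %.1f'%(st['grip_width'],st['grip_force']))
    return np.array(st['position']),rot(st['tool_rot'])
def rows(p,M,way,close):
    """way: list of (p,R,n)"""
    out=[]
    for P,Q,n in way:
        w=R.from_matrix(M.T@Q).as_rotvec()/n; D=(np.array(P)-p)/n
        for i in range(n):
            s=M.T@D*100; out.append(' '.join('%g'%v for v in [*s.round(2),*w.round(3),close])); M=M@R.from_rotvec(w).as_matrix(); p=p+D
        M=Q;p=np.array(P)
    for i in range(0,len(out),5): print('; '.join(out[i:i+5]))
E
python3 - <<'E'
from plan import *
p,M=show()
d=load('wrist0'); print((M.T@(np.array(d['origin'])-p)).round(3),(M.T@rot(d['orientation'])).round(3))
H=-83.2
rows(p,M,[((.25,-.56,.42),Rt(-130,0),5),((.55,-.12,.44),Rt(-90,0),10),((.60,.16,.30),Rt(H,40),5)],-1)
E
```

```text
t 0.15 p [ 0.1998 -0.6181  0.2217] q [ 1.27  0.32 -0.07  1.45  0.02  1.37 -0.06] F [0.6 0.4 0.2] w 0.998 gf 0.0
[ 0.078 -0.001 -0.162] [[-0.    -0.96  -0.28 ]
 [ 1.     0.    -0.001]
 [ 0.001 -0.28   0.96 ]]
1.31 -0.8 -3.96 -0 -0 -0.112 -1; 1.39 -0.65 -3.96 -0 -0 -0.112 -1; 1.46 -0.49 -3.97 -0 -0 -0.112 -1; 1.5 -0.32 -3.97 -0 -0 -0.112 -1; 1.53 -0.15 -3.97 -0 -0 -0.112 -1
5.3 -0.53 -0.2 0 0 -0.07 -1; 5.32 -0.16 -0.2 0 0 -0.07 -1; 5.32 0.21 -0.2 0 0 -0.07 -1; 5.29 0.58 -0.2 0 0 -0.07 -1; 5.24 0.95 -0.2 0 0 -0.07 -1
5.16 1.31 -0.2 0 0 -0.07 -1; 5.06 1.67 -0.2 0 0 -0.07 -1; 4.93 2.02 -0.2 0 0 -0.07 -1; 4.77 2.36 -0.2 0 0 -0.07 -1; 4.6 2.69 -0.2 0 0 -0.07 -1
5.6 1 2.8 -0.008 -0.139 -0.023 -1; 5.91 1.11 2 -0.008 -0.139 -0.023 -1; 6.11 1.24 1.18 -0.008 -0.139 -0.023 -1; 6.18 1.37 0.33 -0.008 -0.139 -0.023 -1; 6.14 1.51 -0.52 -0.008 -0.139 -0.023 -1
```

Emit:
jog_arm:
  rows: "1.3 -0.8 -4 0 0 -0.11 -1; 1.4 -0.6 -4 0 0 -0.11 -1; 1.5 -0.5 -4 0 0 -0.11 -1; 1.5 -0.3 -4 0 0 -0.11 -1; 1.5 -0.2 -4 0 0 -0.11 -1"

```text
time: 0.78
position: [0.2506, -0.56, 0.4236]
tool_rot: [-2.851, -1.319, 0.0]
ft_force: [-0.4, -0.5, -0.3]
grip_width: 1.001
grip_force: 0.0
```

Emit:
jog_arm:
  rows: "5.3 -0.5 -0.2 0 0 -0.07 -1; 5.3 -0.2 -0.2 0 0 -0.07 -1; 5.3 0.2 -0.2 0 0 -0.07 -1; 5.3 0.6 -0.2 0 0 -0.07 -1; 5.2 1 -0.2 0 0 -0.07 -1"

```text
time: 1.4
position: [0.4032, -0.3412, 0.4325]
tool_rot: [2.579, 1.793, -0.0]
ft_force: [1.3, -0.1, 0.2]
grip_width: 0.997
grip_force: 0.0
```

Emit:
jog_arm:
  rows: "5.2 1.3 -0.2 0 0 -0.07 -1; 5 1.7 -0.2 0 0 -0.07 -1; 5 2 -0.2 0 0 -0.07 -1; 4.8 2.4 -0.2 0 0 -0.07 -1; 4.6 2.7 -0.2 0 0 -0.07 -1"

```text
time: 2.02
position: [0.5557, -0.1221, 0.4425]
tool_rot: [2.228, 2.214, -0.001]
ft_force: [0.4, -0.1, -0.6]
grip_width: 1.003
grip_force: 0.0
```

```bash
python3 - <<'E'
from plan import *
p,M=show(); print(M.round(2))
rows(p,M,[((.60,.16,.30),Rt(-83.2,40),6)],-1)
E
```

```text
t 2.02 p [ 0.5557 -0.1221  0.4425] q [ 0.68  0.18 -0.62  1.22  0.11  1.77  0.08] F [ 0.4 -0.1 -0.6] w 1.003 gf 0.0
[[ 0.01  1.   -0.  ]
 [ 1.   -0.01 -0.  ]
 [-0.   -0.   -1.  ]]
4.71 0.71 2.37 -0.007 -0.116 -0.02 -1; 4.94 0.79 1.82 -0.007 -0.116 -0.02 -1; 5.1 0.88 1.24 -0.007 -0.116 -0.02 -1; 5.19 0.98 0.65 -0.007 -0.116 -0.02 -1; 5.21 1.08 0.05 -0.007 -0.116 -0.02 -1
5.16 1.18 -0.54 -0.007 -0.116 -0.02 -1
```

Emit:
jog_arm:
  rows: "4.7 0.7 2.4 0 -0.116 -0.02 -1; 4.9 0.8 1.8 -0.01 -0.116 -0.02 -1; 5.1 0.9 1.2 -0.01 -0.116 -0.02 -1; 5.2 1 0.6 -0.01 -0.116 -0.02 -1; 5.2 1.1 0 -0.01 -0.116 -0.02 -1"

```text
time: 2.65
position: [0.5929, 0.1129, 0.3251]
tool_rot: [1.782, 1.963, -0.525]
ft_force: [0.7, -0.6, -0.9]
grip_width: 0.998
grip_force: 0.0
```

Emit:
jog_arm:
  rows: "5.2 1.2 -0.5 -0.01 -0.116 -0.02 -1; 0 0 0 0 0 0 -1"

```text
time: 2.9
position: [0.5971, 0.1673, 0.2922]
tool_rot: [1.675, 1.928, -0.618]
ft_force: [0.4, -0.1, -0.7]
grip_width: 1.0
grip_force: 0.0
```

```bash
python3 - <<'E'
from plan import *
p,M=show(); print(M.round(2))
d=snap('wrist','w1')
cv2.imwrite('pics/w1b.png',cv2.convertScaleAbs(d['img'],alpha=1.6,beta=15))
E
```

```text
t 2.90 p [0.5971 0.1673 0.2922] q [-0.13  0.53 -0.77  1.32  0.88  1.9  -0.69] F [ 0.4 -0.1 -0.7] w 1.000 gf 0.0
[[-0.11  0.99  0.08]
 [ 0.76  0.14 -0.64]
 [-0.64 -0.01 -0.77]]
```

View pics/w1b.png

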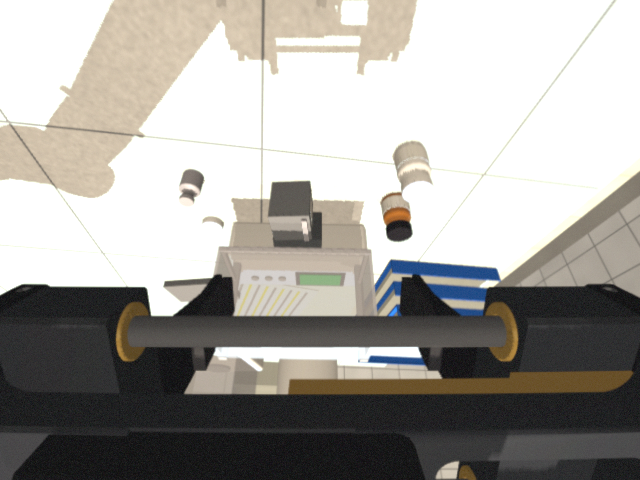

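The wrist view is upside down. The block is at about (291,205), the dark bar behind it at about (298,230), and the hood's lower edge near row 250, running from x=218 to 372. I'll zoom in for exact corners.

```bash
python3 - <<'E'
from plan import *
d=load('w1'); im=cv2.resize(d['img'][165:300,205:385],None,fx=4.4,fy=4.4,interpolation=cv2.INTER_CUBIC)
cv2.imwrite('pics/w1c.png',im)
E
```

```text
(no output)
```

View pics/w1c.png

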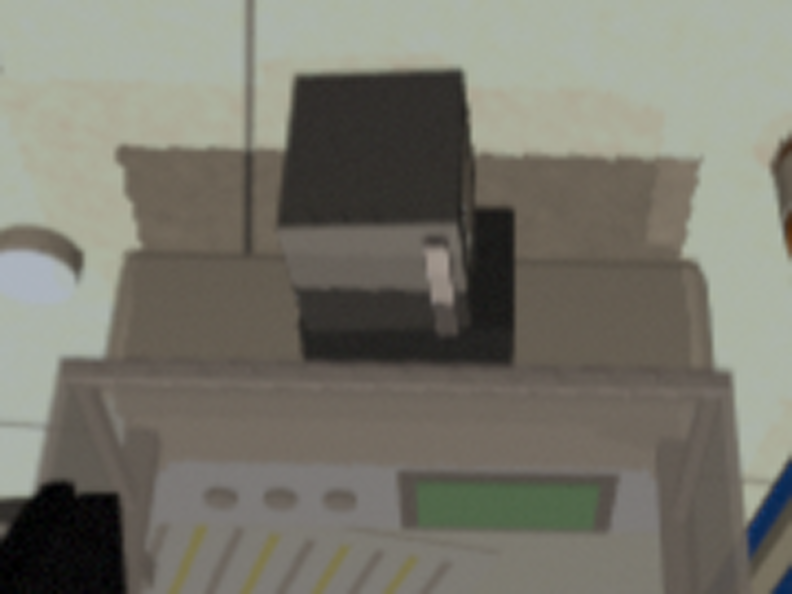

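The zoomed crop gives these corners:
- Bar top: (303,358) and (513,362). Bar bottom right: (513,210).
- Hood lower edge: (62,360) to (731,374).
- Block bench corners: (297,75) and (462,70). Block top, near side: (280,226) and (464,222).

```bash
python3 - <<'E'
from fit import *
w=load('w1'); C=lambda u,v:(205+u/4.4,165+v/4.4)
a=[(w,C(62,360),(-.045,-.11,.103)),(w,C(731,374),(-.045,.11,.103)),(w,C(303,358),(0,-.04,.065)),(w,C(513,362),(0,.04,.065)),(w,C(513,210),(0,.04,.005))]
r=fit(a,[.6,-.13,-1.45])
b=fit([(w,C(297,75),(-.03,-.03,0)),(w,C(462,70),(-.03,.03,0)),(w,C(280,226),(-.03,-.03,.07)),(w,C(464,222),(-.03,.03,.07)),(w,C(303,290),(.03,-.03,.07))],[.59,-.09,-1.45])
c,q=np.cos(r[2]),np.sin(r[2]); D=b[:2]-r[:2]; print('block in reader',c*D[0]+q*D[1],-q*D[0]+c*D[1],np.degrees(b[2]-r[2]))
E
```

```text
[ 0.6056 -0.1342 -1.4516] -83.17
[[0.6, 0.6], [-0.4, 0.1], [-1.2, -3.0], [0.3, -3.0], [0.3, 2.4]]
[ 0.5922 -0.0863 -1.4054] -80.52
[[-0.2, -1.4], [1.2, -0.8], [-0.4, 0.2], [-0.2, 0.7], [-0.0, 9.0]]
block in reader -0.04908274839627809 -0.007626125515888103 2.6442793702264753
```

```bash
python3 - <<'E'
from plan import *
p,M=show()
Q=Rt(-80.5,45); G=np.array([.589,-.068,.036]); z=Q[:,2]
rows(p,M,[(G-.081*z,Q,5),(G+.019*z,Q,3)],-1)
E
```

```text
t 2.95 p [0.5986 0.1633 0.2961] q [-0.13  0.53 -0.77  1.32  0.88  1.9  -0.69] F [ 0.3 -0.4  0.8] w 0.996 gf 0.0
-0.02 -0.82 5.31 -0.005 -0.018 -0.005 -1; 0.08 -0.85 5.3 -0.005 -0.018 -0.005 -1; 0.18 -0.87 5.29 -0.005 -0.018 -0.005 -1; 0.28 -0.9 5.29 -0.005 -0.018 -0.005 -1; 0.38 -0.93 5.28 -0.005 -0.018 -0.005 -1
0 -0 3.33 0 0 0 -1; 0 -0 3.33 0 0 0 -1; 0 -0 3.33 0 0 0 -1
```

Emit:
jog_arm:
  rows: "0 -0.8 5.3 -0.005 -0.018 -0.005 -1; 0.1 -0.8 5.3 -0.005 -0.018 -0.005 -1; 0.2 -0.9 5.3 -0.005 -0.018 -0.005 -1; 0.3 -0.9 5.3 -0.005 -0.018 -0.005 -1; 0.3 -0.9 5.3 -0.005 -0.018 -0.005 -1"

```text
time: 3.58
position: [0.5824, -0.0194, 0.0985]
tool_rot: [1.604, 1.862, -0.655]
ft_force: [1.1, 0.1, -0.1]
grip_width: 1.001
grip_force: 0.0
```

Emit:
jog_arm:
  rows: "0 0 0 0 0 0 -1; 0 0 0 0 0 0 -1"

```text
time: 3.82
position: [0.5828, -0.0167, 0.0995]
tool_rot: [1.603, 1.864, -0.655]
ft_force: [-0.2, 0.3, 0.1]
grip_width: 0.998
grip_force: 0.0
```

```bash
python3 - <<'E'
from plan import *
p,M=show(); print(M.round(2))
Q=Rt(-80.5,45); G=np.array([.589,-.068,.036]); z=Q[:,2]
rows(p,M,[(G+.019*z,Q,4)],-1)
d=snap('wrist','w2')
cv2.imwrite('pics/w2b.png',cv2.convertScaleAbs(d['img'],alpha=1.3,beta=10))
E
```

```text
t 3.83 p [ 0.5828 -0.0167  0.0995] q [ 0.09  0.51 -0.68  1.8   1.02  1.49 -0.83] F [-0.2  0.3  0.1] w 0.998 gf 0.0
[[-0.1   0.99  0.12]
 [ 0.7   0.15 -0.7 ]
 [-0.71  0.01 -0.71]]
0.21 -0.06 2.51 -0 0 -0.004 -1; 0.21 -0.06 2.51 -0 0 -0.004 -1; 0.21 -0.06 2.51 -0 0 -0.004 -1; 0.21 -0.06 2.51 -0 0 -0.004 -1
```

View pics/w2b.png

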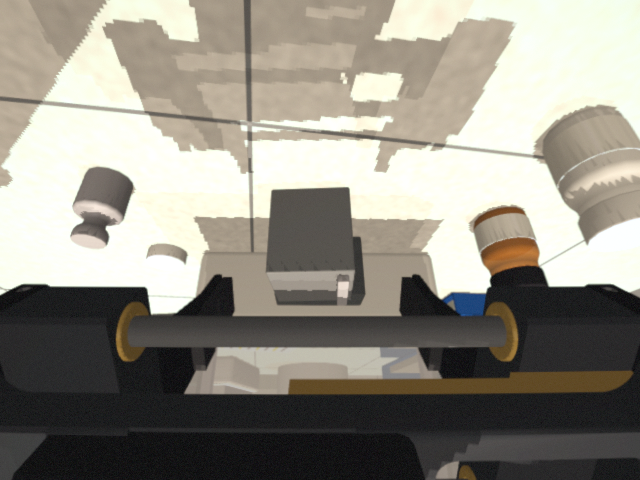

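The block's near face lies between the fingers, with corners at about (272,189), (349,187), (267,272) and (355,270). I'll check the lateral centring.

```bash
python3 - <<'E'
from fit import *
from plan import *
w=load('w2')
b=fit([(w,(272,189),(-.03,-.03,0)),(w,(349,187),(-.03,.03,0)),(w,(267,272),(-.03,-.03,.07)),(w,(355,270),(-.03,.03,.07))],[.59,-.09,-1.45])
p,M=show(); c=np.array([b[0],b[1],.035]); print('block in tool', (M.T@(c-p)).round(4))
h=np.degrees(b[2]); Q=Rt(h,45); G=c-.018*np.array([np.cos(b[2]),np.sin(b[2]),0]); z=Q[:,2]
rows(p,M,[(G+.019*z,Q,4)],-1)
E
```

```text
[ 0.5918 -0.0854 -1.3814] -79.15
[[-0.5, -0.2], [0.8, -0.5], [-1.2, 1.2], [0.8, 1.2]]
t 3.88 p [ 0.5832 -0.0155  0.0997] q [ 0.09  0.51 -0.68  1.8   1.02  1.49 -0.83] F [0.9 0.7 0.4] w 0.999 gf 0.0
block in tool [-0.0039 -0.0031  0.0955]
0.22 -0.08 2.54 -0.004 0 -0.008 -1; 0.22 -0.09 2.54 -0.004 0 -0.008 -1; 0.22 -0.1 2.54 -0.004 0 -0.008 -1; 0.22 -0.11 2.54 -0.004 0 -0.008 -1
```

Emit:
jog_arm:
  rows: "0.2 -0.1 2.5 0 0 -0.006 -1; 0.2 -0.1 2.5 0 0 -0.006 -1; 0.2 -0.1 2.5 0 0 -0.006 -1; 0.2 -0.1 2.5 0 0 -0.006 -1; 0 0 0 0 0 0 -1"

```text
time: 4.5
position: [0.5869, -0.0834, 0.0192]
tool_rot: [1.581, 1.89, -0.674]
ft_force: [-0.1, 0.4, -0.3]
grip_width: 0.998
grip_force: 0.0
```

Emit:
jog_arm:
  rows: "0 0 0 0 0 0 0; 0 0 0 0 0 0 0.6; 0 0 0 0 0 0 0.6; 0 0 0 0 0 0 0.6; 0 0 0 0 0 0 0.6"
  force: 20

```text
time: 5.12
position: [0.589, -0.0799, 0.0219]
tool_rot: [1.579, 1.89, -0.666]
ft_force: [-0.8, 3.3, 2.9]
grip_width: 0.691
grip_force: 19.8
```

```bash
python3 - <<'E'
from plan import *
p,M=show()
Q=Rt(-83.2,45); rd=np.array([.6056,-.1342]); X=np.array([.1187,-.993])
G=np.r_[rd-.17*X-.018*X,.036]; print(G)
rows(p,M,[(p+[0,0,.002],M,1),(np.r_[(G+.019*Q[:,2])[:2],p[2]+.003],Q,8)],.6)
E
```

```text
t 5.12 p [ 0.589  -0.0799  0.0219] q [ 0.15  0.59 -0.61  1.87  1.13  1.35 -0.86] F [-0.8  3.3  2.9] w 0.691 gf 19.8
[0.5832844 0.052484  0.036    ]
-0.14 -0 -0.14 0 0 0 0.6; 1.03 0.21 -1.05 0.004 0 0.006 0.6; 1.03 0.2 -1.06 0.004 0 0.006 0.6; 1.03 0.19 -1.06 0.004 0 0.006 0.6; 1.04 0.18 -1.06 0.004 0 0.006 0.6
1.04 0.17 -1.06 0.004 0 0.006 0.6; 1.04 0.16 -1.06 0.004 0 0.006 0.6; 1.04 0.15 -1.06 0.004 0 0.006 0.6; 1.04 0.14 -1.06 0.004 0 0.006 0.6
```

Emit:
jog_arm:
  rows: "-0.14 0 -0.14 0 0 0 0.6; 1 0.2 -1.05 0.004 0 0.006 0.6; 1 0.2 -1.05 0.004 0 0.006 0.6; 1 0.2 -1.05 0.004 0 0.006 0.6; 1 0.2 -1.05 0.004 0 0.006 0.6"
  force: 30

```text
time: 5.75
position: [0.587, -0.0204, 0.0244]
tool_rot: [1.609, 1.868, -0.673]
ft_force: [-0.5, -0.2, -2.7]
grip_width: 0.687
grip_force: 29.8
```

Emit:
jog_arm:
  rows: "1.04 0.17 -1.06 0.004 0 0.006 0.6; 1.04 0.16 -1.06 0.004 0 0.006 0.6; 1.04 0.15 -1.06 0.004 0 0.006 0.6; 1.04 0.14 -1.06 0.004 0 0.006 0.6; 0 0 0 0 0 0 0.6"

```text
time: 6.38
position: [0.5853, 0.0397, 0.0248]
tool_rot: [1.638, 1.846, -0.678]
ft_force: [-0.2, 0.9, -4.4]
grip_width: 0.69
grip_force: 29.8
```

```bash
python3 - <<'E'
from plan import *
p,M=show(); print(M.round(2))
d=snap('top','top1'); s=snap('scene','scene1')
a=cv2.resize(d['img'][150:310,300:500],None,fx=2,fy=2,interpolation=cv2.INTER_CUBIC)
b=cv2.resize(s['img'][190:390,130:330],None,fx=2,fy=2,interpolation=cv2.INTER_CUBIC)
a=cv2.copyMakeBorder(a,0,80,0,0,cv2.BORDER_CONSTANT)
cv2.imwrite('pics/m1.png',cv2.convertScaleAbs(np.hstack([a,b]),alpha=1.6,beta=15))
E
```

```text
t 6.38 p [0.5853 0.0397 0.0248] q [-0.03  0.69 -0.65  1.73  1.05  1.52 -0.98] F [-0.2  0.9 -4.4] w 0.690 gf 29.8
[[-0.08  0.99  0.09]
 [ 0.7   0.12 -0.7 ]
 [-0.71  0.   -0.71]]
```

View pics/m1.png

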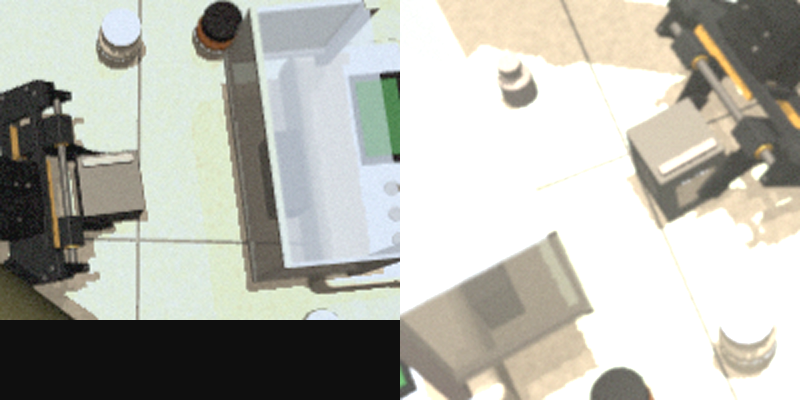

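The block is out clear of the hood, upright in the gripper, with the rib still toward world +x. Before regripping I'll identify a rough kinematic model from the logged states, to see which heading the joints can reach.

```bash
cat > kin.py <<'E'
from plan import *
from scipy.optimize import least_squares
import itertools
D=[([1.27209,.32165,-.07004,1.4514,.0226,1.3708,-.0569],[.1998,-.6181,.2217],[-3.1018,-.4891,.0005]),
([.68,.18,-.62,1.22,.11,1.77,.08],[.5557,-.1221,.4425],[2.228,2.214,-.001]),
([-.13,.53,-.77,1.32,.88,1.9,-.69],[.5971,.1673,.2922],[1.675,1.928,-.618]),
([.09,.51,-.68,1.8,1.02,1.49,-.83],[.583,-.016,.0997],[1.603,1.864,-.655]),
([.15,.59,-.61,1.87,1.13,1.35,-.86],[.589,-.0799,.0219],[1.579,1.89,-.666]),
([-.03,.69,-.65,1.73,1.05,1.52,-.98],[.5853,.0397,.0248],[1.638,1.846,-.678])]
rz=lambda a:R.from_euler('z',a); ry=lambda a:R.from_euler('y',a)
def fk(q,L,sg):
    h,l1,l2,lt,a1,a2,a6,o7=L; s1,s3,s5,s7=sg
    T=rz(s1*q[0])*ry(q[1])*rz(s3*q[2]); p=np.array([0,0,h])+T.apply([a1,0,l1])
    T=T*ry(q[3])*rz(s5*q[4]); p=p+T.apply([a2,0,l2])
    T=T*ry(q[5]); p=p+T.apply([a6,0,lt]); return p,T*rz(s7*q[6]+o7)
def res(L,sg): return np.concatenate([np.r_[(fk(q,L,sg)[0]-p)*3,(R.from_rotvec(o).inv()*fk(q,L,sg)[1]).as_rotvec()] for q,p,o in D])
best=min((least_squares(res,[.33,.4,.4,.25,0,0,0,o],args=(sg,)) for sg in itertools.product([1,-1],repeat=4) for o in (0,1.57,3.1,-1.57)),key=lambda r:r.cost)
SG=None
for sg in itertools.product([1,-1],repeat=4):
    if np.isclose((res(best.x,sg)**2).sum()/2,best.cost): SG=sg
L=best.x
lo=np.array([-2.86,-.3,-1.38,.06,-1.56,.09,-2.69]);hi=np.array([2.86,2.09,1.24,2.45,4.7,2.05,2.69])
def ik(p,Q,q0):
    f=lambda q:np.r_[(fk(q,L,SG)[0]-p)*3,(R.from_matrix(Q).inv()*fk(q,L,SG)[1]).as_rotvec(),.003*(q-q0)]
    return least_squares(f,np.clip(q0,lo+.01,hi-.01),bounds=(lo,hi))
if __name__=='__main__':
    print(L.round(3),SG,best.cost); print(res(L,SG).reshape(-1,6).round(3))
    q=np.array(ctrl.get_state()['joint_positions'])
    for c in ((.585,.035),(.62,.06),(.66,.12)):
        q1=q
        for H in range(-83,8,10):
            p=np.r_[np.array(c)-.018*np.array([np.cos(np.radians(H)),np.sin(np.radians(H))]),.036]+.019*Rt(H,45)[:,2]
            r=ik(p,Rt(H,45),q1);q1=r.x; e=np.abs(r.fun[:6]).max()
            print(c,H,q1.round(2),'err %.3f'%e)
E
python3 kin.py
```

```text
[ 0.23   0.496  0.528  0.386 -0.045  0.003 -0.015  1.568] (-1, -1, -1, -1) 0.00520813419967562
[[ 0.068  0.039 -0.004 -0.    -0.    -0.003]
 [ 0.002  0.059 -0.002 -0.003 -0.003  0.   ]
 [ 0.015 -0.01   0.011 -0.004  0.005  0.001]
 [-0.004  0.005 -0.003 -0.004 -0.001  0.001]
 [ 0.003  0.006 -0.    -0.002 -0.002  0.004]
 [ 0.009  0.001 -0.001 -0.005 -0.004 -0.004]]
(0.585, 0.035) -83 [-0.03  0.69 -0.65  1.74  1.05  1.52 -0.98] err 0.000
(0.585, 0.035) -73 [ 0.    0.62 -0.68  1.85  1.12  1.42 -0.92] err 0.000
(0.585, 0.035) -63 [ 0.04  0.56 -0.71  1.96  1.2   1.32 -0.85] err 0.000
(0.585, 0.035) -53 [ 0.09  0.48 -0.74  2.06  1.28  1.19 -0.78] err 0.000
(0.585, 0.035) -43 [ 0.15  0.4  -0.75  2.17  1.37  1.04 -0.71] err 0.000
(0.585, 0.035) -33 [ 0.23  0.31 -0.76  2.26  1.47  0.87 -0.64] err 0.000
(0.585, 0.035) -23 [ 0.31  0.23 -0.73  2.33  1.6   0.66 -0.58] err 0.000
(0.585, 0.035) -13 [ 0.4   0.16 -0.7   2.39  1.81  0.45 -0.58] err 0.000
(0.585, 0.035) -3 [ 0.57  0.13 -0.73  2.41  2.22  0.26 -0.74] err 0.000
(0.585, 0.035) 7 [ 1.12  0.23 -1.16  2.41  2.61  0.17 -0.83] err 0.000
(0.62, 
[... 706 characters left out ...]
 0.12) -83 [-0.16  0.85 -0.63  1.46  1.06  1.63 -0.94] err 0.000
(0.66, 0.12) -73 [-0.14  0.79 -0.66  1.58  1.14  1.53 -0.88] err 0.000
(0.66, 0.12) -63 [-0.1   0.72 -0.68  1.7   1.21  1.43 -0.81] err 0.000
(0.66, 0.12) -53 [-0.06  0.66 -0.71  1.82  1.29  1.31 -0.75] err 0.000
(0.66, 0.12) -43 [ 0.    0.59 -0.73  1.93  1.38  1.18 -0.68] err 0.000
(0.66, 0.12) -33 [ 0.08  0.52 -0.75  2.03  1.47  1.03 -0.61] err 0.000
(0.66, 0.12) -23 [ 0.16  0.45 -0.76  2.12  1.57  0.86 -0.54] err 0.000
(0.66, 0.12) -13 [ 0.26  0.39 -0.75  2.18  1.7   0.67 -0.49] err 0.000
(0.66, 0.12) -3 [ 0.36  0.34 -0.74  2.23  1.88  0.47 -0.47] err 0.000
(0.66, 0.12) 7 [ 0.53  0.34 -0.79  2.25  2.13  0.3  -0.49] err 0.000
```

```bash
cat > plan2.py <<'E'
from kin import *
def P(c,H,back=0.,up=0.,lean=45,off=-.018):
    u=np.array([np.cos(np.radians(H)),np.sin(np.radians(H)),0]); Q=Rt(H,lean)
    return np.r_[np.array(c),.036]+off*u+(.019-back)*Q[:,2]+[0,0,up],Q
E
python3 - <<'E'
from plan2 import *
p,M=show(); q=np.array(ctrl.get_state()['joint_positions']); c=(.585,.05)
for a in [(-82,),(-97,),(-112,),(-112,.11,.02),(-90,.11,.02),(-67,.11,.02),(-45,.11,.02),(-22,.11,.02),(-22,),(-45,),(-83,)]:
    r=ik(*P(c,*a),q);q=r.x; print(a,q.round(2),'%.3f'%np.abs(r.fun[:6]).max())
Hc=np.degrees(np.arctan2(M[1,2],M[0,2])); print('H',Hc)
way=[]
for i in range(1,6):
    H=-82.5-6*i; t=P(c,H); way.append((np.r_[t[0][:2],p[2]],t[1],1))
rows(p,M,way,.6)
E
```

```text
t 6.47 p [0.5852 0.0373 0.0251] q [-0.03  0.69 -0.65  1.73  1.05  1.52 -0.98] F [ 0.2 -0.3 -3.5] w 0.688 gf 29.8
(-82,) [-0.05  0.69 -0.66  1.73  1.05  1.52 -0.99] 0.000
(-97,) [-0.06  0.78 -0.62  1.57  0.93  1.64 -1.09] 0.000
(-112,) [-0.06  0.85 -0.58  1.42  0.82  1.75 -1.2 ] 0.000
(-112, 0.11, 0.02) [-0.17  0.85 -0.6   1.2   0.79  1.94 -1.14] 0.000
(-90, 0.11, 0.02) [-0.15  0.7  -0.69  1.49  0.92  1.78 -0.99] 0.000
(-67, 0.11, 0.02) [-0.07  0.49 -0.8   1.81  1.02  1.55 -0.82] 0.000
(-45, 0.11, 0.02) [ 0.06  0.2  -0.85  2.1   1.05  1.2  -0.57] 0.000
(-22, 0.11, 0.02) [ 0.04 -0.18 -0.6   2.37  0.95  0.65 -0.09] 0.000
(-22,) [ 0.05  0.2  -0.49  2.33  1.57  0.62 -0.58] 0.000
(-45,) [-0.09  0.38 -0.52  2.13  1.27  1.01 -0.71] 0.000
(-83,) [-0.19  0.64 -0.45  1.72  0.94  1.44 -0.94] 0.000
H -83.21027530131042
1.21 0.17 -1.22 0.065 0.003 0.064 0.6; -0 0.05 0 0.074 0 0.074 0.6; -0 0.05 0 0.074 0 0.074 0.6; -0 0.05 0 0.074 0 0.074 0.6; -0 0.05 0 0.074 0 0.074 0.6
```

Emit:
jog_arm:
  rows: "1.2 0.2 -1.2 0.065 0 0.065 0.6; 0 0.05 0 0.074 0 0.074 0.6; 0 0.05 0 0.074 0 0.074 0.6; 0 0.05 0 0.074 0 0.074 0.6; 0 0.05 0 0.074 0 0.074 0.6"

```text
time: 7.1
position: [0.5873, 0.0533, 0.0251]
tool_rot: [2.135, 1.418, -0.885]
ft_force: [0.1, -0.3, -2.4]
grip_width: 0.692
grip_force: 29.8
```

Emit:
jog_arm:
  rows: "0 0 0 0 0 0 0.6; 0.14 0 0.14 0 0 0 0.6; 0.07 0 0.07 0 0 0 0.6; 0 0 0 0 0 0 0.6"

```text
time: 7.6
position: [0.5867, 0.0547, 0.0223]
tool_rot: [2.13, 1.424, -0.883]
ft_force: [-0.7, -0.0, -2.9]
grip_width: 0.69
grip_force: 29.8
```

```bash
python3 - <<'E'
from plan2 import *
p,M=show(); H=np.degrees(np.arctan2(M[1,2],M[0,2])); u=np.array([np.cos(np.radians(H)),np.sin(np.radians(H)),0])
c=p-.019*M[:,2]+.018*u; print('H',H,'lean',np.degrees(np.arccos(-M[2,2])),'c',c, 'tool y',M[:,1])
E
```

```text
t 7.60 p [0.5867 0.0547 0.0223] q [-0.07  0.87 -0.57  1.39  0.82  1.76 -1.19] F [-0.7 -0.  -2.9] w 0.690 gf 29.8
H -112.34266460042932 lean 45.091245385178325 c [0.58494462 0.05049604 0.03568649] tool y [ 0.92436229 -0.38151298  0.00148463]
```

Emit:
jog_arm:
  rows: "0.04 0 0.04 0 0 0 0.6; 0.04 0 0.04 0 0 0 0.6; 0 0 0 0 0 0 0.6"

```text
time: 7.98
position: [0.5868, 0.0547, 0.0221]
tool_rot: [2.131, 1.423, -0.884]
ft_force: [-3.3, 1.2, 6.2]
grip_width: 0.693
grip_force: 29.7
```

Emit:
jog_arm:
  rows: "0 0 0 0 0 0 0.1; 0 0 0 0 0 0 -0.5; 0 0 0 0 0 0 -1; 0 0 0 0 0 0 -1"

```text
time: 8.48
position: [0.5874, 0.0541, 0.0207]
tool_rot: [2.132, 1.423, -0.883]
ft_force: [-0.5, -1.4, -0.3]
grip_width: 0.89
grip_force: 0.0
```

```bash
python3 - <<'E'
from plan2 import *
p,M=show()
c=(.585,.0505)
way=[P(c,-112.3,.11,.02)+(3,)]+[P(c,-112.3+9*i,.11,.02)+(1,) for i in range(1,11)]
rows(p,M,way,-1)
E
```

```text
t 8.47 p [0.5874 0.0541 0.0207] q [-0.07  0.87 -0.57  1.39  0.82  1.75 -1.19] F [-0.5 -1.4 -0.3] w 0.890 gf 0.0
-0.51 -0.03 -4.19 -0 0 -0.001 -1; -0.51 -0.03 -4.19 -0 0 -0.001 -1; -0.51 -0.03 -4.19 -0 0 -0.001 -1; -0.07 -1.29 0.07 -0.111 0 -0.111 -1; -0.07 -1.29 0.07 -0.111 -0 -0.111 -1
-0.07 -1.29 0.07 -0.111 -0 -0.111 -1; -0.07 -1.29 0.07 -0.111 0 -0.111 -1; -0.07 -1.29 0.07 -0.111 0 -0.111 -1; -0.07 -1.29 0.07 -0.111 -0 -0.111 -1; -0.07 -1.29 0.07 -0.111 0 -0.111 -1
-0.07 -1.29 0.07 -0.111 -0 -0.111 -1; -0.07 -1.29 0.07 -0.111 0 -0.111 -1; -0.07 -1.29 0.07 -0.111 0 -0.111 -1
```

Emit:
jog_arm:
  rows: "0 0 0 0 0 0 -1; 0 0 -4.2 0 0 0 -1; -0.7 0 -4.2 0 0 0 -1; -0.7 0 -4.2 0 0 0 -1; -0.07 -1.3 0.07 -0.11 0 -0.11 -1"

```text
time: 9.1
position: [0.609, 0.1329, 0.1223]
tool_rot: [1.994, 1.562, -0.813]
ft_force: [0.0, 0.5, -0.2]
grip_width: 1.001
grip_force: 0.0
```

Emit:
jog_arm:
  rows: "-0.07 -1.3 0.07 -0.11 0 -0.11 -1; -0.07 -1.3 0.07 -0.11 0 -0.11 -1; -0.07 -1.3 0.07 -0.11 0 -0.11 -1; -0.07 -1.3 0.07 -0.11 0 -0.11 -1; -0.07 -1.3 0.07 -0.11 0 -0.11 -1"

```text
time: 9.72
position: [0.5415, 0.1231, 0.1197]
tool_rot: [1.18, 2.101, -0.49]
ft_force: [0.7, -0.2, 0.9]
grip_width: 0.997
grip_force: 0.0
```

```bash
python3 - <<'E'
from plan2 import *
p,M=show(); H=np.degrees(np.arctan2(M[1,2],M[0,2])); print('H',H,'lean',np.degrees(np.arccos(-M[2,2])))
c=(.585,.0505)
print(P(c,H,.11,.02)[0]-p)
rows(p,M,[P(c,H+(-22.3-H)/4*i,.11,.02)+(1,) for i in range(1,5)],-1)
E
```

```text
t 9.72 p [0.5415 0.1231 0.1197] q [-0.04  0.41 -0.83  1.93  1.05  1.44 -0.76] F [ 0.7 -0.2  0.9] w 0.997 gf 0.0
H -58.63186970088482 lean 45.12937132611926
[ 0.0006211  -0.00225139  0.00062043]
-0.28 -1.36 0.19 -0.112 0.002 -0.112 -1; -0.07 -1.3 0.07 -0.112 0 -0.112 -1; -0.07 -1.3 0.07 -0.112 0 -0.112 -1; -0.07 -1.3 0.07 -0.112 0 -0.112 -1
```

Emit:
jog_arm:
  rows: "-0.2 -1.3 0.1 -0.11 0 -0.11 -1; -0.07 -1.3 0.07 -0.11 0 -0.11 -1; -0.07 -1.3 0.07 -0.11 0 -0.11 -1; -0.07 -1.3 0.07 -0.11 0 -0.11 -1; 0 0 0 0 0 0 -1"

```text
time: 10.35
position: [0.5077, 0.0784, 0.1221]
tool_rot: [0.481, 2.308, -0.207]
ft_force: [0.1, 0.3, 0.1]
grip_width: 0.998
grip_force: 0.0
```

```bash
python3 - <<'E'
from plan2 import *
p,M=show(); H=np.degrees(np.arctan2(M[1,2],M[0,2])); print('H',H,'lean',np.degrees(np.arccos(-M[2,2])))
c=(.585,.0505)
rows(p,M,[P(c,-22.3,.11,0)+(1,),P(c,-22.3)+(4,)],-1)
d=snap('wrist','w3')
# predicted block outline drawn over the picture for checking
b=np.radians(-112.3); pts=[[.585+np.cos(b)*x-np.sin(b)*y,.0505+np.sin(b)*x+np.cos(b)*y,z] for z in(0,.07) for x,y in((-.03,-.03),(.03,-.03),(.03,.03),(-.03,.03))]
im=cv2.convertScaleAbs(d['img'],alpha=1.4,beta=10); uv=proj(d,pts)
for k in (0,4): cv2.polylines(im,[uv[k:k+4].round().astype(int)],True,(0,0,255),1)
cv2.imwrite('pics/w3b.png',im)
E
```

```text
t 10.35 p [0.5077 0.0784 0.1221] q [ 0.25 -0.17 -0.87  2.39  0.97  0.67 -0.21] F [0.1 0.3 0.1] w 0.998 gf 0.0
H -23.851715547874345 lean 45.475395675812514
1.57 0.36 1.51 -0.019 0.008 -0.014 -1; -0 -0 2.75 0 0 0 -1; -0 -0 2.75 0 0 0 -1; -0 -0 2.75 0 0 0 -1; -0 -0 2.75 0 0 0 -1
```

View pics/w3b.png

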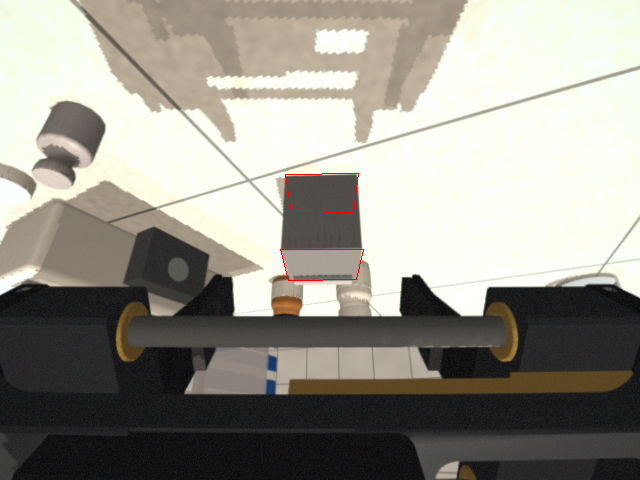

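The predicted outline lies on the block: near bench corners (285,175) and (358,174), top (281,250) to (363,250), rib on the far side. The bar's glass window shows clearly at about (178,269), which fixes the bar's middle. I'll compute that while going in to grip.

Emit:
jog_arm:
  rows: "1.6 0.4 1.5 -0.02 0.008 -0.014 -1; 0 0 2.7 0 0 0 -1; 0 0 2.7 0 0 0 -1; 0 0 2.7 0 0 0 -1; 0 0 2.7 0 0 0 -1"

```text
time: 11.02
position: [0.5821, 0.0605, 0.0201]
tool_rot: [0.456, 2.327, -0.178]
ft_force: [-0.1, 0.3, -0.0]
grip_width: 1.0
grip_force: 0.0
```

Emit:
jog_arm:
  rows: "0 0 0 0 0 0 -1; 0 0 0 0 0 0 -1"

```text
time: 11.28
position: [0.5803, 0.0602, 0.0214]
tool_rot: [0.454, 2.327, -0.18]
ft_force: [0.2, 0.7, -0.1]
grip_width: 1.001
grip_force: 0.0
```

```bash
python3 - <<'E'
from plan2 import *
p,M=show(); H=np.degrees(np.arctan2(M[1,2],M[0,2])); print('H',H,'lean',np.degrees(np.arccos(-M[2,2])))
print('err to target',M.T@(P((.585,.0505),-22.3)[0]-p))
d=load('w3'); g=cv2.cvtColor(d['img'],6)[255:284,163:194].astype(float)
g=np.clip(g-(g.min()+.55*(g.max()-g.min())),0,None); v,u=np.mgrid[255:284,163:194]
# central blob only
n,l,s,c=cv2.connectedComponentsWithStats((g>0).astype(np.uint8)); print(s.tolist(),(c+[163,255]).round(1).tolist())
for cc in c[1:]: print(pix2z(d,[cc+[163,255]],[.035]).round(4))
print('predicted bar px',proj(d,[[.6056,-.1342,.035]]))
E
```

```text
t 11.28 p [0.5803 0.0602 0.0214] q [ 0.3   0.29 -0.83  2.34  1.62  0.75 -0.64] F [ 0.2  0.7 -0.1] w 1.001 gf 0.0
H -21.68489721820664 lean 44.57402246427103
err to target [-0.00330458 -0.00722584  0.00151896]
[[0, 0, 31, 29, 523], [5, 3, 20, 23, 376]] [[178.2, 268.9], [177.7, 269.1]]
[[ 0.6045 -0.128   0.035 ]]
predicted bar px [[174.12566193 270.31330209]]
```

Emit:
jog_arm:
  rows: "-0.3 -0.7 0.15 0 0 0 -1; 0 0 0 0 0 0 0.2; 0 0 0 0 0 0 0.6; 0 0 0 0 0 0 0.6; 0 0 0 0 0 0 0.6"
  force: 30

```text
time: 11.9
position: [0.5806, 0.0507, 0.0231]
tool_rot: [0.453, 2.325, -0.183]
ft_force: [-2.2, -0.3, 3.6]
grip_width: 0.685
grip_force: 30.0
```

```bash
python3 - <<'E'
from plan2 import *
p,M=show(); H=np.degrees(np.arctan2(M[1,2],M[0,2])); u=np.array([np.cos(np.radians(H)),np.sin(np.radians(H)),0])
print('H',H,'lean',np.degrees(np.arccos(-M[2,2])))
lat=M[:,1]@(p-[.585,.0505,0]); off=u@((p-.019*M[:,2])-[.585,.0505,0]); print('lateral',lat,'off',off)
c=(.585,.0505); way=[(p+[0,0,.0025],M,1)]
n=9
for i in range(1,n+1):
    h=H+(-83.2-H)*i/n; t=P(c,h,off=off); way.append((np.r_[t[0][:2],p[2]+.0025],t[1],1))
rows(p,M,way,.6)
E
```

```text
t 11.90 p [0.5806 0.0507 0.0231] q [ 0.31  0.27 -0.82  2.35  1.62  0.73 -0.63] F [-2.2 -0.3  3.6] w 0.685 gf 30.0
H -21.8383543927384 lean 44.69848424930508
lateral -0.0014366074954741397 off -0.017527941724391732
-0.18 0 -0.18 0 0 0 0.6; -0.01 0.2 0.01 0.084 -0.005 0.08 0.6; -0 0.05 0 0.084 -0 0.084 0.6; -0 0.05 0 0.084 0 0.084 0.6; -0 0.05 0 0.084 -0 0.084 0.6
-0 0.05 0 0.084 0 0.084 0.6; -0 0.05 0 0.084 -0 0.084 0.6; -0 0.05 0 0.084 -0 0.084 0.6; -0 0.05 0 0.084 0 0.084 0.6; -0 0.05 0 0.084 0 0.084 0.6
```

Emit:
jog_arm:
  rows: "-0.18 0 -0.18 0 0 0 0.6; 0 0.1 0 0.084 0 0.083 0.6; 0 0.05 0 0.084 0 0.083 0.6; 0 0.05 0 0.084 0 0.083 0.6; 0 0.05 0 0.084 0 0.083 0.6"

```text
time: 12.52
position: [0.5807, 0.0534, 0.024]
tool_rot: [1.0, 2.187, -0.414]
ft_force: [0.9, -0.3, -4.1]
grip_width: 0.691
grip_force: 30.0
```

Emit:
jog_arm:
  rows: "0 0.05 0 0.084 0 0.083 0.6; 0 0.05 0 0.084 0 0.083 0.6; 0 0.05 0 0.084 0 0.083 0.6; 0 0.05 0 0.084 0 0.083 0.6; 0 0.05 0 0.084 0 0.083 0.6"

```text
time: 13.15
position: [0.5834, 0.0548, 0.0239]
tool_rot: [1.639, 1.858, -0.686]
ft_force: [0.9, -0.7, -4.3]
grip_width: 0.686
grip_force: 30.0
```

Emit:
jog_arm:
  rows: "0 0 0 0 0 0 0.6; 0 0 0 0 0 0 0.6"

```text
time: 13.4
position: [0.5831, 0.0542, 0.0245]
tool_rot: [1.632, 1.861, -0.685]
ft_force: [0.3, -0.4, -3.5]
grip_width: 0.685
grip_force: 30.0
```

```bash
cat > ins.py <<'E'
from plan2 import *
st=ctrl.get_state(); p,M=show(st); H=np.degrees(np.arctan2(M[1,2],M[0,2])); u=np.array([np.cos(np.radians(H)),np.sin(np.radians(H)),0])
print('H %.2f lean %.2f roll %.2f'%(H,np.degrees(np.arccos(-M[2,2])),np.degrees(np.arcsin(M[2,1]))))
rd=np.array([.6050,-.131]); a=np.radians(-83.2); X=np.array([np.cos(a),np.sin(a)]); Y=np.array([-X[1],X[0]])
c=(p-.019*M[:,2]+.0175*u)[:2]; print('block centre in reader x %.4f y %.4f'%((c-rd)@X,(c-rd)@Y), 'F in reader',(np.array(st['ft_force'][:2])@np.c_[X,Y]).round(1))
E
cat > go.py <<'E'
from ins import *
import sys
x,n,dz=float(sys.argv[1]),int(sys.argv[2]),float(sys.argv[3])
T=rd+x*X; dH=R.from_euler('z',-83.2-H,degrees=True).as_matrix(); Q=dH@M
u2=np.r_[X,0]; pt=np.r_[T,0]-.0175*u2+.019*Q[:,2]; pt[2]=p[2]+dz
rows(p,M,[(pt,Q,n)],.6)
E
python3 go.py -.065 5 0
```

```text
t 13.40 p [0.5831 0.0542 0.0245] q [-0.01  0.72 -0.71  1.71  1.06  1.56 -0.99] F [ 0.3 -0.4 -3.5] w 0.685 gf 30.0
H -83.38 lean 44.81 roll -0.61
block centre in reader x -0.1824 y 0.0002 F in reader [0.4 0.2]
-1.67 -0.02 1.65 -0 -0 -0 0.6; -1.67 -0.02 1.65 -0 -0 -0 0.6; -1.67 -0.03 1.65 -0 -0 -0 0.6; -1.67 -0.03 1.65 -0 -0 -0 0.6; -1.67 -0.03 1.65 -0 -0 -0 0.6
```

Emit:
jog_arm:
  rows: "-1.67 0 1.65 0 0 0 0.6; -1.67 0 1.65 0 0 0 0.6; -1.67 0 1.65 0 0 0 0.6; -1.67 -0.1 1.65 0 0 0 0.6; -1.67 0 1.65 0 0 0 0.6"

```text
time: 14.02
position: [0.5974, -0.0647, 0.0258]
tool_rot: [1.635, 1.857, -0.685]
ft_force: [0.1, -0.2, -3.7]
grip_width: 0.689
grip_force: 30.0
```

Emit:
jog_arm:
  rows: "0 0 0 0 0 0 0.6; 0 0 0 0 0 0 0.6"

```text
time: 14.28
position: [0.5975, -0.0621, 0.0256]
tool_rot: [1.635, 1.859, -0.683]
ft_force: [-0.5, 0.2, -3.1]
grip_width: 0.683
grip_force: 30.0
```

```bash
python3 go.py -.037 5 -.0025; python3 -c "
from h import *
d=snap('wrist','w4')"
```

```text
t 14.28 p [ 0.5975 -0.0621  0.0256] q [ 0.16  0.65 -0.67  1.81  1.12  1.43 -0.89] F [-0.5  0.2 -3.1] w 0.683 gf 30.0
H -83.37 lean 44.79 roll -0.50
block centre in reader x -0.0652 y 0.0007 F in reader [-0.3 -0.4]
-0.36 -0.02 0.43 -0 -0 -0 0.6; -0.36 -0.02 0.43 -0 -0 -0 0.6; -0.36 -0.02 0.43 -0 -0 -0 0.6; -0.36 -0.02 0.43 -0 -0 -0 0.6; -0.36 -0.02 0.43 -0 -0 -0 0.6
```

Emit:
jog_arm:
  rows: "-0.36 -0.02 0.42 0 0 0 0.6; -0.36 -0.02 0.42 0 0 0 0.6; -0.36 -0.02 0.42 0 0 0 0.6; -0.36 -0.02 0.42 0 0 0 0.6; 0 0 0 0 0 0 0.6"

```text
time: 14.95
position: [0.5992, -0.0855, 0.0239]
tool_rot: [1.635, 1.857, -0.685]
ft_force: [0.1, 0.4, -3.4]
grip_width: 0.687
grip_force: 30.0
```

Emit:
jog_arm:
  rows: "0 0 0 0 0 0 0.6; 0 0 0 0 0 0 0.6"

```text
time: 15.2
position: [0.5995, -0.0842, 0.0239]
tool_rot: [1.634, 1.858, -0.684]
ft_force: [0.1, -0.4, -3.6]
grip_width: 0.686
grip_force: 30.0
```

```bash
python3 go.py -.03 4 -.0005
```

```text
t 15.20 p [ 0.5995 -0.0842  0.0239] q [ 0.19  0.64 -0.66  1.82  1.14  1.4  -0.87] F [ 0.1 -0.4 -3.6] w 0.686 gf 30.0
H -83.37 lean 44.84 roll -0.51
block centre in reader x -0.0430 y 0.0001 F in reader [0.4 0.1]
-0.22 -0 0.24 -0.001 -0 -0.001 0.6; -0.22 -0 0.24 -0.001 -0 -0.001 0.6; -0.22 -0 0.24 -0.001 -0 -0.001 0.6; -0.22 -0 0.24 -0.001 -0 -0.001 0.6
```

Emit:
jog_arm:
  rows: "-0.15 0 0.2 0 0 0 0.6; -0.15 0 0.2 0 0 0 0.6; 0.05 0 0.05 0 0 0 0.6; 0 0 0 0 0 0 0.6; 0 0 0 0 0 0 0.6"

```text
time: 15.82
position: [0.6003, -0.0897, 0.0234]
tool_rot: [1.634, 1.856, -0.684]
ft_force: [-1.4, 1.3, 3.9]
grip_width: 0.687
grip_force: 30.0
```

```bash
python3 ins.py; python3 -c "
from h import *
print(rot([.453,2.325,-.183])[2,1]*57.3)"
```

```text
t 15.82 p [ 0.6003 -0.0897  0.0234] q [ 0.2   0.64 -0.65  1.82  1.14  1.4  -0.87] F [-1.4  1.3  3.9] w 0.687 gf 30.0
H -83.38 lean 44.93 roll -0.47
block centre in reader x -0.0374 y 0.0002 F in reader [-1.4 -1.3]
0.14003615469002614
```

Emit:
jog_arm:
  rows: "0 0 0 -0.007 0 0.007 0.6; -0.14 0 0.14 0 0 0 0.6; -0.14 0 0.14 0 0 0 0.6; 0 0 0 0 0 0 0.6"

```text
time: 16.32
position: [0.6011, -0.0919, 0.0231]
tool_rot: [1.635, 1.853, -0.671]
ft_force: [-1.5, 3.9, 6.0]
grip_width: 0.692
grip_force: 30.0
```

```bash
python3 ins.py
```

```text
t 16.32 p [ 0.6011 -0.0919  0.0231] q [ 0.2   0.63 -0.65  1.83  1.15  1.38 -0.87] F [-1.5  3.9  6. ] w 0.692 gf 30.0
H -82.63 lean 44.79 roll 0.15
block centre in reader x -0.0352 y 0.0008 F in reader [-4.1 -1. ]
```

Emit:
jog_arm:
  rows: "-0.14 0 0.14 0 0 0 0.6; -0.14 0 0.14 0 0 0 0.6; 0 0 0 0 0 0 0.6"

```text
time: 16.7
position: [0.6017, -0.0938, 0.023]
tool_rot: [1.634, 1.855, -0.668]
ft_force: [-2.6, 9.2, 6.9]
grip_width: 0.688
grip_force: 30.0
```

```bash
python3 ins.py
```

```text
t 16.70 p [ 0.6017 -0.0938  0.023 ] q [ 0.21  0.63 -0.65  1.83  1.15  1.38 -0.87] F [-2.6  9.2  6.9] w 0.688 gf 30.0
H -82.51 lean 44.66 roll 0.18
block centre in reader x -0.0332 y 0.0012 F in reader [-9.5 -1.5]
```

Emit:
jog_arm:
  rows: "-0.1 0 0.1 0 0 0 0.6; -0.1 0 0.1 0 0 0 0.6; 0 0 0 0 0 0 0.6"
  force: 20

```text
time: 17.08
position: [0.6019, -0.0941, 0.023]
tool_rot: [1.634, 1.858, -0.665]
ft_force: [-5.3, 13.6, 9.9]
grip_width: 0.688
grip_force: 20.0
```

```bash
python3 ins.py
```

```text
t 17.07 p [ 0.6019 -0.0941  0.023 ] q [ 0.21  0.63 -0.65  1.83  1.15  1.38 -0.87] F [-5.3 13.6  9.9] w 0.688 gf 20.0
H -82.40 lean 44.52 roll 0.18
block centre in reader x -0.0329 y 0.0014 F in reader [-14.1  -3.7]
```

Emit:
jog_arm:
  rows: "0 0 0 0 0 0 0.3; 0 0 0 0 0 0 -0.3; 0 0 0 0 0 0 -1; 0 0 0 0 0 0 -1; 0 0 0 0 0 0 -1"

```text
time: 17.7
position: [0.6011, -0.1011, 0.0221]
tool_rot: [1.637, 1.851, -0.675]
ft_force: [-0.1, -0.5, 0.4]
grip_width: 0.941
grip_force: 0.0
```

```bash
python3 ins.py
```

```text
t 17.70 p [ 0.6011 -0.1011  0.0221] q [ 0.21  0.63 -0.65  1.83  1.15  1.38 -0.87] F [-0.1 -0.5  0.4] w 0.941 gf 0.0
H -82.94 lean 44.88 roll 0.02
block centre in reader x -0.0260 y -0.0004 F in reader [ 0.5 -0.1]
```

Emit:
jog_arm:
  rows: "0 0 -2.5 0 0 0 -1; 0 0 -3 0 0 0 -1; 0 0 -3 0 0 0 -1; 0 0 -3 0 0 0 -1; 0 0 0 0 0 0 -1"

```text
time: 18.32
position: [0.5925, -0.0158, 0.1063]
tool_rot: [1.633, 1.854, -0.666]
ft_force: [0.7, -0.1, 0.1]
grip_width: 0.999
grip_force: 0.0
```

```bash
python3 - <<'E'
from plan2 import *
show(); d=snap('wrist','w5'); snap('top','top5'); snap('scene','scene5')
cv2.imwrite('pics/w5b.png',cv2.convertScaleAbs(cv2.resize(d['img'][150:315,200:420],None,fx=3.6,fy=3.6,interpolation=cv2.INTER_CUBIC),alpha=1.3,beta=15))
E
```

```text
t 18.32 p [ 0.5925 -0.0158  0.1063] q [ 0.13  0.55 -0.73  1.76  1.03  1.53 -0.83] F [ 0.7 -0.1  0.1] w 0.999 gf 0.0
```

View pics/w5b.png

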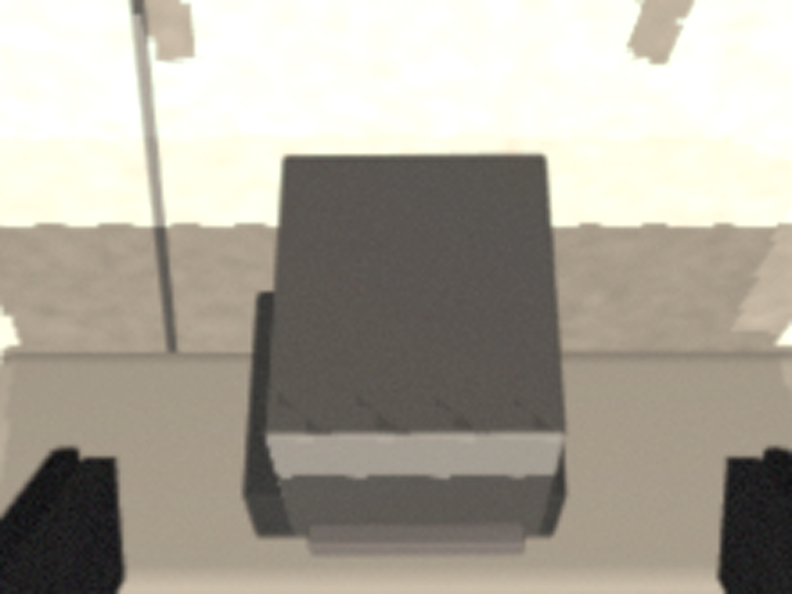

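The block stands upright in front of the bar with the rib next to the bar. Crop corners are block bench (285,156) and (546,156), block top near (267,432) and (564,432), bar front top (246,495) and (565,495), and bar bottom left (258,294). Next I'll quantify the gap, offset and squareness.

```bash
python3 - <<'E'
from fit import *
w=load('w5'); C=lambda u,v:(200+u/3.6,150+v/3.6)
for zb in (.005,0):
  r=fit([(w,C(246,495),(0,-.04,zb+.06)),(w,C(565,495),(0,.04,zb+.06)),(w,C(258,294),(0,-.04,zb))],[.605,-.13,-1.452])
  b=fit([(w,C(285,156),(-.03,-.03,0)),(w,C(546,156),(-.03,.03,0)),(w,C(267,432),(-.03,-.03,.07)),(w,C(564,432),(-.03,.03,.07))],[.6,-.1,-1.45])
  c,q=np.cos(r[2]),np.sin(r[2]); D=b[:2]-r[:2]; print('block in reader',c*D[0]+q*D[1],-q*D[0]+c*D[1],np.degrees(b[2]-r[2]))
E
```

```text
[ 0.6041 -0.1179 -1.3283] -76.11
[[-1.1, 4.3], [4.1, -0.0], [-0.3, -0.2]]
[ 0.6034 -0.0991 -1.4501] -83.08
[[-0.7, -0.6], [0.5, -0.5], [-0.6, 2.0], [0.9, 1.9]]
block in reader -0.01847834957608362 0.0038035555357321476 -6.97633229185192
[ 0.6046 -0.1287 -1.3938] -79.86
[[-0.8, 2.1], [1.2, 0.1], [-0.2, -0.4]]
[ 0.6034 -0.0991 -1.4501] -83.08
[[-0.7, -0.6], [0.5, -0.5], [-0.6, 2.0], [0.9, 1.9]]
block in reader -0.029348039061730426 0.003992652160956211 -3.223772214970416
```

```bash
python3 - <<'E'
from h import *
w=load('w5'); g=cv2.GaussianBlur(cv2.cvtColor(w['img'],6),(1,3),0).astype(int)
for r in (270,278,284,288): print(r,'L',g[r,262:280].tolist(),'R',g[r,346:364].tolist())
a=np.radians(-83.1); X=np.array([np.cos(a),np.sin(a)]); Y=np.array([-X[1],X[0]])
C=lambda u,v:(200+u/3.6,150+v/3.6)
P=pix2z(w,[C(246,495),C(565,495),C(258,294),C(267,432),C(564,432),C(285,156),C(546,156)],[.06,.06,0,.07,.07,0,0])
print(np.c_[P[:,:2]@X,P[:,:2]@Y].round(4))
d=load('w3'); q=pix2z(d,[[177.7,269.1]],[.035])[0,:2]; print('window',q@X,q@Y)
E
```

```text
270 L [108, 108, 108, 108, 108, 105, 75, 44, 32, 33, 36, 49, 78, 86, 88, 89, 87, 89] R [95, 95, 95, 95, 94, 94, 94, 94, 96, 93, 87, 97, 108, 109, 108, 109, 109, 108]
278 L [109, 110, 109, 109, 108, 99, 55, 34, 34, 33, 33, 33, 37, 60, 100, 109, 111, 110] R [110, 111, 111, 110, 110, 111, 111, 109, 97, 56, 58, 102, 109, 108, 109, 109, 108, 109]
284 L [109, 109, 110, 108, 106, 78, 46, 36, 34, 34, 33, 35, 35, 35, 38, 55, 59, 60] R [58, 57, 59, 58, 58, 57, 56, 44, 38, 34, 42, 87, 107, 110, 109, 109, 110, 110]
288 L [110, 109, 110, 109, 108, 85, 54, 42, 40, 41, 41, 42, 40, 41, 41, 42, 51, 57] R [58, 58, 59, 58, 58, 56, 47, 42, 42, 41, 52, 94, 107, 109, 110, 109, 110, 110]
[[0.1975 0.5461]
 [0.1978 0.6236]
 [0.2035 0.5449]
 [0.1373 0.5579]
 [0.1375 0.6161]
 [0.1416 0.5576]
 [0.1416 0.6168]]
window 0.19976901953536852 0.5847877176518003
```

```bash
python3 - <<'E'
from plan2 import *
p,M=show(); H=np.degrees(np.arctan2(M[1,2],M[0,2])); print(H)
rows(p,M,[P((.6034,-.0991),-83.1)+(5,)],-1)
E
```

```text
t 18.48 p [ 0.5909 -0.0205  0.1036] q [ 0.14  0.55 -0.73  1.76  1.03  1.53 -0.83] F [-0.9 -1.   0.9] w 1.001 gf 0.0
-82.92934743506318
0.08 0.06 2.21 0 -0 0 -1; 0.08 0.06 2.21 0 -0 0 -1; 0.08 0.06 2.21 0 -0 0 -1; 0.08 0.06 2.21 0 -0 0 -1; 0.09 0.06 2.21 0 -0 0 -1
```

Emit:
jog_arm:
  rows: "0.08 0.06 2.2 0 0 0 -1; 0.08 0.06 2.2 0 0 0 -1; 0.08 0.06 2.2 0 0 0 -1; 0.08 0.06 2.2 0 0 0 -1; 0.08 0.06 2.2 0 0 0 -1"

```text
time: 19.1
position: [0.6034, -0.0948, 0.0218]
tool_rot: [1.636, 1.852, -0.675]
ft_force: [-0.1, -0.3, 0.4]
grip_width: 1.001
grip_force: 0.0
```

Emit:
jog_arm:
  rows: "0 0 0 0 0 0 -1; 0 0 0 0 0 0 0; 0 0 0 0 0 0 0.6; 0 0 0 0 0 0 0.6; 0 0 0 0 0 0 0.6"
  force: 15

```text
time: 19.73
position: [0.603, -0.0928, 0.0236]
tool_rot: [1.636, 1.852, -0.675]
ft_force: [-2.6, 2.2, 2.9]
grip_width: 0.688
grip_force: 15.0
```

```bash
cat > lat.py <<'E'
from plan2 import *
p,M=show(); H=np.degrees(np.arctan2(M[1,2],M[0,2])); a=np.radians(-83.1); X=np.array([np.cos(a),np.sin(a)]); Y=np.array([-X[1],X[0]])
print('H %.2f'%H,'lateral of grasp vs bar centre (mm)',1e3*((p-.019*M[:,2])[:2]@Y-.5847),'along',p[:2]@X)
E
python3 lat.py
```

```text
t 19.73 p [ 0.603  -0.0928  0.0236] q [ 0.2   0.64 -0.65  1.82  1.15  1.39 -0.87] F [-2.6  2.2  2.9] w 0.688 gf 15.0
H -82.88 lateral of grasp vs bar centre (mm) 2.7258939818999295 along 0.16461500602195073
```

Emit:
jog_arm:
  rows: "0.2 0 -0.2 0 0 0 0.6; 0.07 -0.26 -0.07 0 0 0 0.6; -0.15 0 0.15 0 0 0 0.6; -0.15 0 0.15 0 0 0 0.6; -0.15 0 0.15 0 0 0 0.6"

```text
time: 20.35
position: [0.6019, -0.0929, 0.0236]
tool_rot: [1.635, 1.855, -0.669]
ft_force: [-2.8, 10.7, 7.0]
grip_width: 0.685
grip_force: 15.0
```

Emit:
jog_arm:
  rows: "-0.1 0 0.1 0 0 0 0.6; 0 0 0 0 0 0 0.6"

```text
time: 20.6
position: [0.6019, -0.0929, 0.0236]
tool_rot: [1.635, 1.857, -0.667]
ft_force: [-2.9, 11.1, 7.7]
grip_width: 0.685
grip_force: 15.0
```

```bash
python3 lat.py
```

```text
t 20.60 p [ 0.6019 -0.0929  0.0236] q [ 0.21  0.63 -0.65  1.83  1.15  1.38 -0.87] F [-2.9 11.1  7.7] w 0.685 gf 15.0
H -82.51 lateral of grasp vs bar centre (mm) 1.524700595823103 along 0.1645701886627452
```

Emit:
jog_arm:
  rows: "0.2 0 -0.35 0 0 0 0.6; 0.1 -0.22 -0.1 0 0 0 0.6; 0 0 0 0 0 0 0.6; -0.2 0 0.2 0 0 0 0.6; -0.25 0 0.25 0 0 0 0.6"

```text
time: 21.22
position: [0.5983, -0.0936, 0.0235]
tool_rot: [1.637, 1.859, -0.669]
ft_force: [-8.1, 21.1, 9.0]
grip_width: 0.691
grip_force: 15.0
```

```bash
python3 lat.py
```

```text
t 21.23 p [ 0.5983 -0.0936  0.0235] q [ 0.21  0.62 -0.66  1.84  1.14  1.38 -0.87] F [-8.1 21.1  9. ] w 0.691 gf 15.0
H -82.74 lateral of grasp vs bar centre (mm) -2.060744683143878 along 0.16484148885031816
```

Emit:
jog_arm:
  rows: "0.4 0 -0.4 0 0 0 0.6; 0 0.2 0 0 0 0 0.6; 0 0 0 0 0 0 0.6; -0.15 0 0.15 0 0 0 0.6; -0.15 0 0.15 0 0 0 0.6"

```text
time: 21.85
position: [0.6001, -0.0934, 0.0236]
tool_rot: [1.637, 1.857, -0.671]
ft_force: [-8.2, 14.9, 4.7]
grip_width: 0.688
grip_force: 15.0
```

```bash
python3 lat.py
```

```text
t 21.85 p [ 0.6001 -0.0934  0.0236] q [ 0.21  0.63 -0.65  1.83  1.14  1.38 -0.87] F [-8.2 14.9  4.7] w 0.688 gf 15.0
H -82.80 lateral of grasp vs bar centre (mm) -0.2446072592930948 along 0.16480786373838308
```

Emit:
jog_arm:
  rows: "0 0 0 0 0 0 0.3; 0 0 0 0 0 0 -0.3; 0 0 0 0 0 0 -1; 0 0 0 0 0 0 -1; 0 0 0 0 0 0 -1"

```text
time: 22.48
position: [0.6015, -0.0987, 0.0247]
tool_rot: [1.636, 1.849, -0.675]
ft_force: [-0.2, -0.1, -1.1]
grip_width: 0.936
grip_force: 0.0
```

Emit:
jog_arm:
  rows: "0 0 -2.5 0 0 0 -1; 0 0 -3 0 0 0 -1; 0 0 -3 0 0 0 -1; 0 0 -3 0 0 0 -1; 0 0 0 0 0 0 -1"

```text
time: 23.1
position: [0.5924, -0.013, 0.1083]
tool_rot: [1.633, 1.853, -0.666]
ft_force: [-0.0, 0.5, -0.2]
grip_width: 0.995
grip_force: 0.0
```

```bash
python3 - <<'E'
from plan2 import *
p,M=show(); w=snap('wrist','w6'); g=cv2.cvtColor(w['img'],6).astype(float); g5=cv2.cvtColor(load('w5')['img'],6).astype(float)
a=np.radians(-83.1); X=np.array([np.cos(a),np.sin(a)]); Y=np.array([-X[1],X[0]])
# predicted pixel rows of the features if the block is flush and centred
pb=lambda x,y,z:[*(x*X+y*Y),z]
face=.2002
for n,(x,hw,z) in dict(blockbench=(face-.06,.03,.012),blocktop=(face-.06,.03,.06),bar=(face,.04,.058)).items():
    uv=proj(w,[pb(x,.5847-hw,z),pb(x,.5847+hw,z)]); res=[]
    for (u,v),s in zip(uv,(1,-1)):
        r=int(round(v)); c0=int(round(u))-6; prof=g[r-1:r+2,c0:c0+13].mean(0); d=-s*np.diff(prof); d=np.clip(d,0,None); k=d.argmax(); wt=d[max(k-1,0):k+2]; e=c0+.5+(np.arange(max(k-1,0),max(k-1,0)+len(wt))*wt).sum()/wt.sum()
        q=pix2z(w,[[e,v]],[z])[0,:2]; res.append(1e3*(q@Y-.5847)); print(n,(u.round(1),v.round(1)),'edge',round(e,2),prof.astype(int).tolist())
    print(n,'lateral edges mm',np.round(res,1),'centre',round(sum(res)/2,2))
E
```

```text
t 23.10 p [ 0.5924 -0.013   0.1083] q [ 0.13  0.55 -0.73  1.75  1.03  1.54 -0.83] F [-0.   0.5 -0.2] w 0.995 gf 0.0
blockbench (np.float64(274.7), np.float64(204.4)) edge 275.49 [189, 190, 191, 190, 189, 186, 155, 87, 57, 56, 55, 55, 54]
blockbench (np.float64(349.3), np.float64(204.4)) edge 349.24 [55, 54, 55, 54, 54, 58, 102, 174, 185, 187, 187, 187, 188]
blockbench lateral edges mm [-29.4  30. ] centre 0.28
blocktop (np.float64(271.2), np.float64(258.2)) edge 268.92 [106, 106, 107, 104, 72, 42, 36, 46, 54, 56, 56, 55, 55]
blocktop (np.float64(352.7), np.float64(258.1)) edge 354.31 [56, 55, 56, 54, 55, 51, 38, 57, 101, 107, 107, 108, 108]
blocktop lateral edges mm [-31.7  31.2] centre -0.22
bar (np.float64(267.4), np.float64(285.6)) edge 267.4 [109, 109, 109, 108, 108, 106, 87, 51, 39, 39, 39, 38, 39]
bar (np.float64(356.9), np.float64(285.4)) edge 356.1 [36, 35, 35, 36, 39, 70, 104, 108, 109, 109, 108, 109, 108]
bar lateral edges mm [-40.   39.3] centre -0.38
```

```bash
python3 - <<'E'
from plan2 import *
w=load('w6'); g=cv2.cvtColor(w['img'],6).astype(float)
a=np.radians(-83.1); X=np.array([np.cos(a),np.sin(a)]); Y=np.array([-X[1],X[0]])
def vedge(u,v0,h,z,sgn):
    r0=int(round(v0))-h; pr=g[r0:r0+2*h+1,u-1:u+2].mean(1); d=np.clip(sgn*np.diff(pr),0,None); k=d.argmax(); i=np.arange(max(k-1,0),min(k+2,len(d))); e=r0+.5+(i*d[i]).sum()/d[i].sum()
    q=pix2z(w,[[u,e]],[z])[0,:2]; return e,q@X,q@Y
v=proj(w,[[*(.1402*X+.5847*Y),0]])[0,1]
B=np.array([vedge(u,v,8,0,-1) for u in range(282,346,4)]); f=np.polyfit(B[:,2],B[:,1],1)
print('near bench edge: x at centre %.4f'%np.polyval(f,.5847),'yaw vs -83.1: %.2f deg'%-np.degrees(np.arctan(f[0])),'rms mm %.2f'%(1e3*np.std(B[:,1]-np.polyval(f,B[:,2]))))
v=proj(w,[[*(.1402*X+.5847*Y),.07]])[0,1]
B=np.array([vedge(u,v,8,.07,1) for u in range(280,346,4)]); f=np.polyfit(B[:,2],B[:,1],1)
print('near top edge: x %.4f'%np.polyval(f,.5847),'yaw %.2f'%-np.degrees(np.arctan(f[0])))
# bar bottom-left and housing foot line for the reader's yaw
for side,us in (('L',range(215,262,4)),('R',range(364,400,4))):
    v=proj(w,[[*(.2152*X+.5847*Y),0]])[0,1]; print(side,round(v,1),[tuple(np.round(vedge(u,v,10,0,-1),4)) for u in us][::3])
# bystander check
t0,t6=load('top0'),snap('top','top6')
D=cv2.absdiff(t0['img'],t6['img']).max(2)
for n,(u,v) in dict(white=(360,165),amber=(409,163),weight=(404,320),cap=(460,314),bottle=(187,209),beaker=(177,290)).items(): print(n,D[v-14:v+14,u-14:u+14].mean().round(1))
E
```

```text
near bench edge: x at centre 0.1407 yaw vs -83.1: 0.07 deg rms mm 0.02
near top edge: x 0.1374 yaw 0.09
L 237.2 [(np.float64(246.325), np.float64(0.2349), np.float64(0.4811)), (np.float64(246.3222), np.float64(0.2349), np.float64(0.4939)), (np.float64(246.3444), np.float64(0.235), np.float64(0.5066)), (np.float64(246.3), np.float64(0.2349), np.float64(0.5194))]
R 237.2 [(np.float64(246.314), np.float64(0.2351), np.float64(0.6398)), (np.float64(246.2429), np.float64(0.235), np.float64(0.6526)), (np.float64(246.3065), np.float64(0.2352), np.float64(0.6655))]
white 28.2
amber 15.6
weight 26.7
cap 28.7
bottle 30.5
beaker 21.2
```

```bash
python3 - <<'E'
from h import *
a=cv2.cvtColor(load('top0')['img'],6); b=cv2.cvtColor(load('top6')['img'],6)
for n,(u,v) in dict(white=(360,165),amber=(409,163),weight=(404,320),cap=(460,314),bottle=(187,209),beaker=(177,290),floor=(300,350)).items():
    t=a[v-12:v+12,u-12:u+12]; s=b[v-18:v+18,u-18:u+18]; m=cv2.matchTemplate(s,t,cv2.TM_CCOEFF_NORMED); _,mx,_,l=cv2.minMaxLoc(m); print(n,round(mx,2),(l[0]-6,l[1]-6),'mean',a[v-12:v+12,u-12:u+12].mean().round(),t.shape,b[v-12:v+12,u-12:u+12].mean().round())
print(ctrl.get_state()['time'])
E
```

```text
white 0.93 (0, 0) mean 91.0 (24, 24) 113.0
amber 0.99 (0, 0) mean 30.0 (24, 24) 40.0
weight 0.99 (0, 0) mean 92.0 (24, 24) 117.0
cap 0.98 (0, 0) mean 102.0 (24, 24) 129.0
bottle 0.62 (0, 0) mean 84.0 (24, 24) 84.0
beaker 0.99 (0, 0) mean 75.0 (24, 24) 95.0
floor 0.04 (5, -4) mean 106.0 (24, 24) 50.0
23.2
```

```bash
python3 - <<'E'
from plan2 import *
p,M=show(); a=np.radians(-83.1); X=np.array([np.cos(a),np.sin(a)]); Y=np.array([-X[1],X[0]])
Q=Rt(-83.1,45)
f=lambda x,z:np.r_[x*X+.5847*Y,z]
rows(p,M,[(f(.1402-.04,.04),Q,5),(f(.1402-.012,.036),Q,4)],1)
E
```

```text
t 23.20 p [ 0.5911 -0.0168  0.106 ] q [ 0.13  0.55 -0.73  1.76  1.03  1.54 -0.83] F [-0.2 -0.5 -0.8] w 1.002 gf 0.0
0.75 -0.01 1.11 0.001 -0 0 1; 0.76 -0 1.11 0.001 -0 0 1; 0.76 -0 1.11 0.001 -0 0 1; 0.76 -0 1.11 0.001 -0 0 1; 0.76 -0 1.11 0.001 -0 0 1
-0.42 -0 0.57 0 0 0 1; -0.42 -0 0.57 0 0 0 1; -0.42 -0 0.57 0 0 0 1; -0.42 -0 0.57 0 0 0 1
```

Emit:
jog_arm:
  rows: "0 0 0 0 0 0 1; 0 0 0 0 0 0 1; 0 0 0 0 0 0 1; 0 0 0 0 0 0 1; 0 0 0 0 0 0 1"
  force: 20

```text
time: 23.82
position: [0.5911, -0.0169, 0.1057]
tool_rot: [1.636, 1.852, -0.674]
ft_force: [-0.1, -0.4, 0.2]
grip_width: 0.515
grip_force: 0.0
```

Emit:
jog_arm:
  rows: "0.76 0 1.1 0 0 0 1; 0.76 0 1.1 0 0 0 1; 0.76 0 1.1 0 0 0 1; 0.76 0 1.1 0 0 0 1; 0.76 0 1.1 0 0 0 1"

```text
time: 24.45
position: [0.5925, -0.0289, 0.0388]
tool_rot: [1.636, 1.852, -0.675]
ft_force: [-0.3, 0.5, -0.4]
grip_width: 0.018
grip_force: 0.0
```

Emit:
jog_arm:
  rows: "-0.4 0 0.5 0 0 0 1; -0.4 0 0.5 0 0 0 1; -0.4 0 0.5 0 0 0 1; 0 0 0 0 0 0 1; 0 0 0 0 0 0 1"

```text
time: 25.08
position: [0.5951, -0.0474, 0.0381]
tool_rot: [1.636, 1.852, -0.673]
ft_force: [-1.0, -0.1, 0.1]
grip_width: 0.005
grip_force: 0.0
```

```bash
python3 lat.py
```

```text
t 25.07 p [ 0.5951 -0.0474  0.0381] q [ 0.15  0.63 -0.68  1.8   1.11  1.45 -0.89] F [-1.  -0.1  0.1] w 0.005 gf 0.0
H -82.80 lateral of grasp vs bar centre (mm) 0.3313226831993532 along 0.11859766621105043
```

Emit:
jog_arm:
  rows: "-0.28 0 0.28 0 0 0 1; -0.28 0 0.28 0 0 0 1; -0.28 0 0.28 0 0 0 1; 0 0 0 0 0 0 1"

```text
time: 25.58
position: [0.5964, -0.06, 0.0378]
tool_rot: [1.636, 1.851, -0.675]
ft_force: [0.9, -0.4, 0.5]
grip_width: 0.002
grip_force: 0.0
```

Emit:
jog_arm:
  rows: "-0.14 0 0.14 0 0 0 1; -0.14 0 0.14 0 0 0 1; 0 0 0 0 0 0 1"

```text
time: 25.95
position: [0.5969, -0.0621, 0.0376]
tool_rot: [1.635, 1.854, -0.672]
ft_force: [-2.0, 3.2, 0.6]
grip_width: 0.001
grip_force: 1.8
```

Contact has started, so I'll push a little more to seat the block.

Emit:
jog_arm:
  rows: "-0.14 0 0.14 0 0 0 1; -0.14 0 0.14 0 0 0 1; 0 0 0 0 0 0 1"

```text
time: 26.32
position: [0.5971, -0.0626, 0.0375]
tool_rot: [1.635, 1.858, -0.669]
ft_force: [-4.7, 11.6, 4.6]
grip_width: 0.004
grip_force: 5.9
```

Emit:
jog_arm:
  rows: "0.3 0 -0.4 0 0 0 1; 0.5 0 -1 0 0 0 1; 0 0 -4 0 0 0 1; 0 0 -4 0 0 0 1; 0 0 -4 0 0 0 1"

```text
time: 26.95
position: [0.5848, 0.0325, 0.1283]
tool_rot: [1.636, 1.85, -0.675]
ft_force: [-0.5, 0.3, 0.1]
grip_width: 0.006
grip_force: 0.0
```

Emit:
jog_arm:
  rows: "0 0 0 0 0 0 1; 0 0 0 0 0 0 1; 0 0 0 0 0 0 1"

```text
time: 27.32
position: [0.5845, 0.0301, 0.126]
tool_rot: [1.637, 1.85, -0.678]
ft_force: [-0.7, -0.2, -0.1]
grip_width: 0.004
grip_force: 0.0
```

```bash
python3 - <<'E'
from plan2 import *
p,M=show(); w=snap('wrist','w7'); g=cv2.cvtColor(w['img'],6).astype(float)
a=np.radians(-83.1); X=np.array([np.cos(a),np.sin(a)]); Y=np.array([-X[1],X[0]])
for n,hw,x,z in(('block',.03,.1402,.012),('bar',.04,.2002,.058)):
    r=[]
    for s in(-1,1):
        u,v=proj(w,[[*(x*X+(.5847+s*hw)*Y),z]])[0]; c0=int(round(u))-5; pr=g[int(round(v))-1:int(round(v))+2,c0:c0+11].mean(0); d=np.clip(s*np.diff(pr),0,None); k=d.argmax(); i=np.arange(max(k-1,0),min(k+2,10)); e=c0+.5+(i*d[i]).sum()/d[i].sum(); r.append(1e3*(pix2z(w,[[e,v]],[z])[0,:2]@Y-.5847))
    print(n,np.round(r,1))
u,v=proj(w,[[*(.1402*X+.5847*Y),0]])[0]; B=[]
for uu in range(int(u)-28,int(u)+29,4):
    r0=int(v)-8; pr=g[r0:r0+17,uu]; d=np.clip(-np.diff(pr),0,None); k=d.argmax(); B.append(pix2z(w,[[uu,r0+k+.5]],[0])[0,:2])
B=np.array(B); f=np.polyfit(B@Y,B@X,1); print('near edge x',np.polyval(f,.5847),'yaw dev',-np.degrees(np.arctan(f[0])))
E
```

```text
t 27.32 p [0.5845 0.0301 0.126 ] q [ 0.06  0.56 -0.75  1.7   1.    1.62 -0.85] F [-0.7 -0.2 -0.1] w 0.004 gf 0.0
block [-29.3  30.2]
bar [-40.   39.3]
near edge x 0.14018019146401128 yaw dev 0.21097075845674354
```

The block is within 1 mm of centred, square and seated, and the robot is touching nothing, so I'm handing it in.

```bash
python3 -c "
from bench import ticket
print(ticket.close_job())"
```

```text
the job is handed in; nothing more can be done
None
```

I handed in the job at about 27 s: the block is upright with its tile side against the bar, centred to within about 1 mm and square to about 0.2°, and it was never tipped. It is released, and the jars, bottle, beaker, weight and cap show no movement in the top camera; flushness rests on a 12 N push that barely moved it, not on a measured gap.

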